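# Get the setting ring out from behind the bottles

### The job

The setting ring lies at the back of the blue caddy with the two bottles standing in its way. Move both bottles out onto the black side mat, fully on it, then lay the ring flat in the middle of the white circle on the dark granite plate, and after that stand each bottle back in the caddy on the very place where it stood at the start. Keep the bottles upright and leave the red tin, the dial indicator and the V block alone.

Things in the scene. Friction and masses are not known exactly. Their poses are not given: they have to be found in the camera images.
- spirit: White spirit bottle with a blue pointed nozzle, loose, round, about 0.24 kg: body 58 mm in diameter, straight up to about 104 mm, neck 28 mm in diameter from 128 to 144 mm, thin nozzle up to 174 mm. Origin: centre of its underside, z up. Grip it across the body, centre of the pads about 85 to 97 mm above its underside.
- amber: Small amber brown bottle with a black cap, loose, round, about 0.13 kg: body 44 mm in diameter, straight up to about 78 mm, 114 mm tall with its cap (26 mm across, from 98 mm up). Origin: centre of its underside, z up. Grip it across the body about 60 to 67 mm above its underside.
- ring: Setting ring (ring gauge): steel ring with a black knurled rim, loose, 39 mm outside diameter, 14 mm high, about 0.13 kg, lying flat. Origin: centre of its underside, z up. Grip it across its rim from above, once the bottles, whose sides come within 35 mm of its centre and rise above it, are gone.
- caddy: Blue tray, grey floor, fixed, 150 mm (its x) by 190 mm (y), floor 6 mm and rim 12 mm above the desk. Origin: centre of its underside; x to its back. Dark circles painted on the floor: two of 68 mm at x -16 mm, y +46 and -46 mm (a bottle stands about on each; which on which varies), one of 47 mm at x +12 mm, y 0, behind and between them (the ring).
- mat: Side mat: flat black rubber mat with a thin yellow border line, fixed, 200 mm (its x) by 130 mm (its y), 4 mm thick. Origin: centre of its underside. Both bottles stand on it side by side along its x, for instance at x = -50 and +50 mm.
- plate: Dark granite plate, fixed, 120 by 120 mm, top face 26 mm above the desk, with a white circle of 54 mm diameter painted in the middle of the top. Origin: centre of its underside, at desk height, straight below the circle's centre.
- red_tin: Bystander, loose: flat round tin with a red lid, 48 mm in diameter, 19 mm high. Origin: centre of its underside.
- indicator: Bystander, loose: silver dial indicator lying on its back, 104 by 55 by 20 mm. Origin: on its underside, at the middle of its round case or near it.
- vee: Bystander, loose: small steel V block, 44 by 32 by 30 mm. Origin: centre of its underside.
Things that resemble listed ones, but are neither listed nor needed, are in the scene too. What is shaped like the amber but green, pink or turquoise is not meant.

How it is judged:
By the outcome, as a careful person would: the job done as asked, in the order asked, and still so for the second after the job is handed in, with the robot touching nothing.
It also fails if it takes over 134 s, if anything falls off the work surface, if the arm or the gripper's body presses on something with over 40 N, if the wrist force passes 120 N, or if a joint passes its speed limit or range.

### The arm

A 6-joint arm with a two-finger parallel gripper is mounted at the origin on a cart in front of the work surface, level with it; the furniture and walls round the work are solid. World frame = base frame: x ahead of the robot, y to its left, z up, the work surface at z = 0. Lengths are in m, angles in degrees, forces in N, time in s.
With the tool pointing down it reaches from about 0.15 to 0.775 m from the base axis. Payload 6.1 kg.
Tool frame: the origin (TCP) lies midway between the tips of the shut fingers; the grasp point (between the pads) lies behind it (bot.hold_point_z is the z of the grasp point in the tool frame, in m); z points along the fingers, y is the line along which they close (so a half turn about z gives the same grasp; the last joint's range is limited). The gripper opens to 85 mm and grips with 20 to 120 N. Pads are 22 mm wide; open, the fingers measure 114 mm over their backs; the gripper's body (76 mm by 85 mm) begins 54 mm behind the grasp point. The pads swing forward as they close: fully open they stand 13 mm farther back than shut.
Start: joints at [66.177, 7.208, -2.269, 80.523, 0, 90], TCP at [0.212, 0.48, 0.208] pointing down, gripper open.
Joint ranges: [-155.77, 155.77], [-54.66, 111.73], [-72.52, 77.12], [-102.08, 115.82], [-83.92, 84.16], [-180, 180]. Speed limits (degrees/s): [136.94, 136.94, 172.46, 180, 180, 180].

### API

Orientations are given as [roll, pitch, yaw] about the fixed x, y, z axes, in that order (R = Rz(yaw) Ry(pitch) Rx(roll)).
In Python, from plant import bot gives the robot as it stands.
- The arm moves only by the tool move_arm, never from a script. Its argument "plan" is a list of rows, each a list of 3 entries, a list of its own where there are three numbers: the shift along the tool's x, y, z in m, then the turn, a rotation vector about the tool's x, y, z in degrees, then the closure in counts, from 0 (fully open) to 255 (shut). In form: [[[x, y, z], [rx, ry, rz], jaw], ...]. A call has 1 to 8 rows; each row is the pose to reach, as a shift and turn from the pose commanded when the call began, along the tool's axes at that moment; what a row does not reach only later rows make up. A row lasts 1/8 s, in which the tool goes at most 62.5 mm and 10.7 degrees, less where a joint would pass 70% of its speed; a pose out of reach is approached as far as the arm can. A call with a gripper value outside its range is refused whole. The fingers move at their own pace and stop on an object; the grip force is fixed at half the most. Time passes only in rows, so rows that repeat a pose let the fingers close. It gives the time, the measured TCP pose, the force, the opening and the grip force at its end, in the units of the state.
- bot.read_state(): the state, without advancing time (a new reading comes with each control period).
- bot.read_camera(name): name is "scene" or "top"; returns the picture (384x512x3 uint8, blue, green, red); there is no depth.
- bot.camera_params(name): a dict with "fx", "fy", "cx", "cy" (pixels), "R" (3x3) and "t" (3): a world point X has camera coordinates R X + t. Camera axes: x right, y down, z forward; pixel columns grow to the right and rows downward; lengths in m; the calibration is good to about 2 mm. A picture is of the moment at which its call begins. camera_params takes no time and is no camera call.
- bot.close_job(): hands the job in; it is judged then, once.
The state is a dict: "time": time; "q": joint angles; "qvel": joint speeds; "joint_torque": joint torques, N m; "eef_pos": TCP position; "eef_rot": TCP orientation; "contact_force": force on the tool from outside, world axes, zero at the start; "ft_torque": the same for the moment, N m; "gripper_width": finger opening in m; "grip_force": force on a finger pad.
Only numpy, scipy, OpenCV 4.12 (cv2) and the standard library are available. Lean on these libraries where they do the work, as an engineer would, in place of code of your own. Each camera call takes 0.05 s, during which the arm holds its last target. There are 200 camera calls.

## Working session

There is one attempt and no reset: what is moved stays moved. The work goes in short steps, Python scripts to look and compute and a tool call to move; the robot and the scene stay as the last step left them, time stands still between calls to the robot, and variables do not carry over. Pictures are saved under pics/ and viewed, at most 14 in all, crops included, and the job is handed in when it is done.

Besides the shell and the picture viewer there is one more tool, called after "Call:" by a JSON object that holds its "method" and its "body". move_arm: Moves the arm, as the interface text tells. Its arguments: {"type":"object","properties":{"plan":{"type":"array","items":{"type":"array"}}},"required":["plan"]}

```bash
ls; mkdir -p pics
python3 - <<'E'
from plant import bot
import cv2,numpy as np
s=bot.read_state();print({k:np.round(v,3).tolist() for k,v in s.items()},bot.hold_point_z)
for n in("scene","top"):
    cv2.imwrite(f"pics/{n}0.png",bot.read_camera(n));p=bot.camera_params(n)
    print(n,p['fx'],p['fy'],p['cx'],p['cy'],np.round(p['R'],3).tolist(),np.round(p['t'],3), -np.array(p['R']).T@p['t'])
E
```

```text
pics
{'time': 0.0, 'q': [66.176, 7.242, -2.328, 80.526, 0.0, 89.999], 'qvel': [0.013, -0.108, 0.037, 0.017, -0.021, -0.019], 'joint_torque': [0.0, -43.592, 35.292, 0.017, 0.0, 0.0], 'eef_pos': [0.212, 0.48, 0.208], 'eef_rot': [-179.904, -0.0, 156.177], 'contact_force': [-1.062, -0.01, 0.599], 'ft_torque': [-0.023, -0.02, -0.047], 'grip_force': 0.0, 'gripper_width': 0.085} -0.0187
scene 442.34601666305326 442.34601666305326 249.91730598752912 190.62848350187892 [[0.817, -0.577, 0.002], [-0.389, -0.553, -0.737], [0.426, 0.601, -0.676]] [-0.46   0.261  0.899] [ 0.09466594 -0.66181986  0.80119764]
top 398.4291318313129 398.4291318313129 256.38287253915354 195.18576928329125 [[-0.007, -1.0, -0.002], [-0.991, 0.007, -0.134], [0.134, 0.001, -0.991]] [0.011 0.567 0.94 ] [0.43603921 0.00519875 1.00798286]
```

View pics/scene0.png

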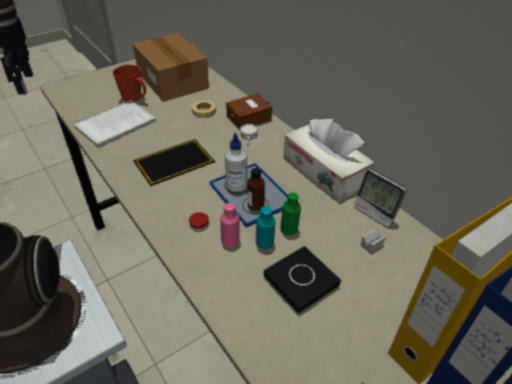

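View pics/top0.png

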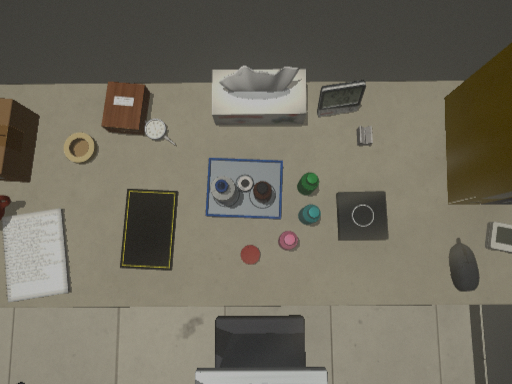

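Scene: spirit at (236,165), amber (257,190), caddy around (250,193), mat (174,160), plate circle (302,275). Top: spirit (222,188), amber (262,191), ring (245,183), mat (149,229), plate circle (363,216). Green, turquoise and pink bottles stand right of the caddy. A closer crop next.

Run:
```python
import cv2,numpy as np
a=cv2.imread("pics/top0.png")[140:260,190:400];b=cv2.imread("pics/scene0.png")[120:320,195:345]
cv2.imwrite("pics/tc.png",cv2.resize(a,None,fx=3.8,fy=3.8,interpolation=cv2.INTER_CUBIC))
cv2.imwrite("pics/sc.png",cv2.resize(b[:120,:120],None,fx=5,fy=5,interpolation=cv2.INTER_CUBIC))
```

```text
(no output)
```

View pics/tc.png

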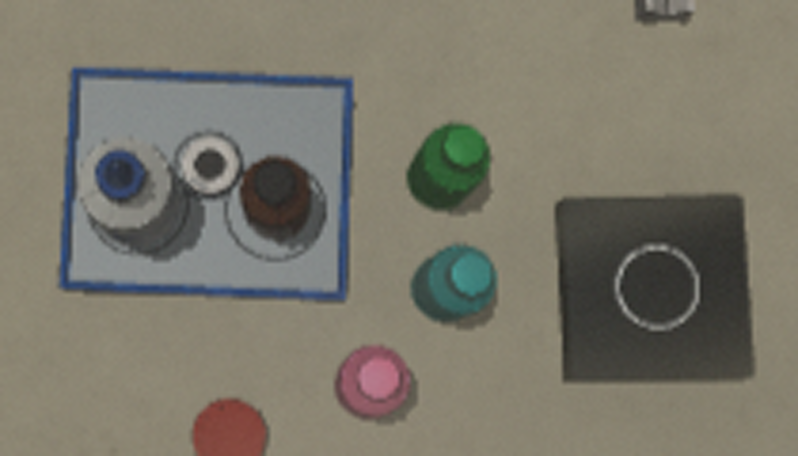

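View pics/sc.png

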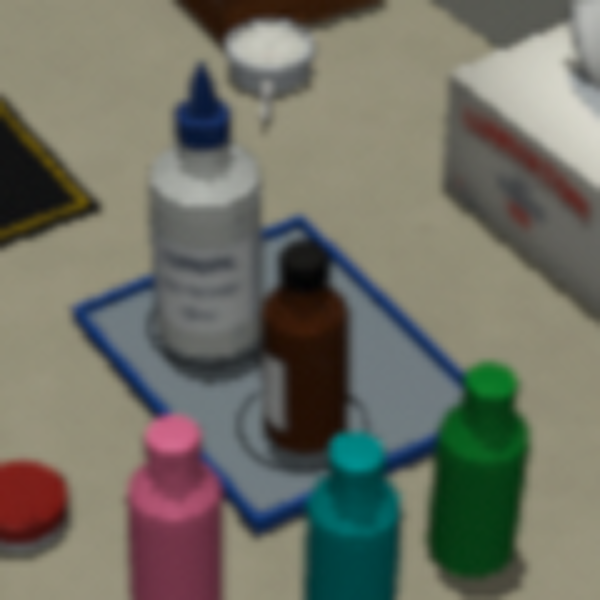

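Close crops: spirit stands on the +y circle (collar near crop (120,174)), amber on the −y circle (cap (275,183)), ring (208,164); the amber cap and blue nozzle are cleanly visible in both views.

```bash
cat > h.py <<'E'
import cv2,numpy as np
from plant import bot
P={n:bot.camera_params(n) for n in("scene","top")}
K=lambda p:np.array([[p['fx'],0,p['cx']],[0,p['fy'],p['cy']],[0,0,1]])
def ray(n,uv):
    p=P[n];R=np.array(p['R']);c=-R.T@np.array(p['t']);d=R.T@np.linalg.inv(K(p))@[uv[0],uv[1],1];return c,d
def onz(n,uv,z): c,d=ray(n,uv);return c+d*(z-c[2])/d[2]
def tri(a,b):
    M=[K(P[n])@np.c_[P[n]['R'],P[n]['t']] for n in("scene","top")]
    X=cv2.triangulatePoints(M[0],M[1],np.float64(a),np.float64(b))[:,0];return X[:3]/X[3]
def proj(n,X): x=K(P[n])@(np.array(P[n]['R'])@X+P[n]['t']);return x[:2]/x[2]
def blobs(img,box,f,amin=15):
    x0,y0,x1,y1=box;c=img[y0:y1,x0:x1];m=f(cv2.cvtColor(c,cv2.COLOR_BGR2HSV).astype(int)).astype(np.uint8)
    n,l,st,ce=cv2.connectedComponentsWithStats(m);out=[]
    for i in range(1,n):
        if st[i,4]>=amin:
            k,_=cv2.findContours((l==i).astype(np.uint8),cv2.RETR_EXTERNAL,cv2.CHAIN_APPROX_NONE)
            out.append((ce[i]+[x0,y0],st[i,:5]+[x0,y0,0,0,0],k[0][:,0]+[x0,y0]))
    return sorted(out,key=lambda o:-o[1][4])
def quad(k): 
    return cv2.boxPoints(cv2.minAreaRect(k.astype(np.float32)))
E
cat > m1.py <<'E'
from h import *
T=cv2.imread("pics/top0.png");S=cv2.imread("pics/scene0.png");r=lambda v:np.round(v,4).tolist()
blue=lambda h:(h[...,0]>100)&(h[...,0]<130)&(h[...,1]>120)
for n,I,b in(("top",T,(200,150,290,225)),("scene",S,(205,125,300,230))):
    for nm,f in(("blue",blue),("dark",lambda h:(h[...,2]<55)&(h[...,1]<110)),("brown",lambda h:((h[...,0]<15)|(h[...,0]>170))&(h[...,1]>110)&(h[...,2]<110))):
        print(n,nm,[(r(o[0]),o[1].tolist()) for o in blobs(I,b,f)[:4]])
yel=lambda h:(h[...,0]>18)&(h[...,0]<35)&(h[...,1]>110)
for n,I,b in(("top",T,(110,180,190,280)),("scene",S,(125,130,220,195))):
    o=blobs(I,b,yel);k=np.vstack([q[2] for q in o]);hull=cv2.convexHull(k.astype(np.int32))
    q=cv2.approxPolyDP(hull,6,True)[:,0];print(n,"mat",[r(onz(n,u,.004)) for u in q])
dark=lambda h:(h[...,2]<80)
for n,I,b in(("top",T,(330,180,395,250)),("scene",S,(255,235,350,320))):
    o=blobs(I,b,dark)[0];q=cv2.approxPolyDP(cv2.convexHull(o[2].astype(np.int32)),5,True)[:,0];print(n,"plate",[r(onz(n,u,.026)) for u in q])
    c=blobs(I,b,lambda h:(h[...,2]>110)&(h[...,1]<50));print([(r(x[0]),x[1].tolist()) for x in c[:3]])
    e=cv2.fitEllipse(np.vstack([x[2] for x in c if x[1][4]>100][:1]).astype(np.float32));print(n,"circle",r(e[0]),r(onz(n,e[0],.026)))
g=blobs(T,(232,170,258,196),lambda h:(h[...,2]>145)&(h[...,1]<40));print([(r(x[0]),x[1].tolist()) for x in g])
E
python3 m1.py
```

```text
top blue [([224.3288, 200.9384], [206, 158, 68, 60, 146]), ([257.9362, 163.9894], [217, 159, 65, 26, 94]), ([280.0, 199.2812], [279, 186, 3, 28, 32])]
top dark [([262.2788, 188.0577], [257, 182, 12, 13, 104]), ([264.5161, 197.9032], [255, 194, 16, 7, 31])]
top brown []
scene blue [([268.1477, 177.6818], [248, 164, 39, 32, 88]), ([235.093, 143.0814], [231, 135, 9, 14, 86]), ([218.2162, 187.7162], [210, 176, 18, 26, 74]), ([247.9273, 221.4364], [240, 216, 17, 10, 55])]
scene dark [([255.5, 173.0488], [250, 168, 12, 11, 82]), ([241.027, 190.7027], [229, 184, 20, 10, 37]), ([252.5676, 205.1622], [248, 193, 13, 19, 37])]
scene brown [([256.3772, 191.838], [248, 177, 16, 33, 395]), ([235.68, 226.28], [233, 221, 6, 9, 25]), ([294.6957, 147.3043], [290, 145, 10, 7, 23]), ([223.1667, 226.8333], [222, 223, 4, 7, 18])]
top mat [[0.5877, 0.3313, 0.004], [0.5817, 0.2164, 0.004], [0.3911, 0.2248, 0.004], [0.3993, 0.3419, 0.004]]
scene mat [[0.5856, 0.2213, 0.004], [0.3933, 0.2235, 0.004], [0.3996, 0.3406, 0.004], [0.582, 0.3373, 0.004]]
top plate [[0.5747, -0.311, 0.026], [0.4633, -0.3127, 0.026], [0.4592, -0.1926, 0.026], [0.5705, -0.1914, 0.026]]
[([362.3855, 213.0306], [330, 180, 65, 70, 2062]), ([354.1304, 214.3043], [352, 206, 6, 19, 23]), ([371.0556, 219.5556], [366, 212, 8, 14, 18])]
top circle [362.0061, 214.505] [0.5189, -0.2539, 0.026]
scene plate [[0.5764, -0.1992, 0.026], [0.5761, -0.3136, 0.026], [0.4522, -0.3235, 0.026], [0.4614, -0.1976, 0.026]]
[([305.4805, 278.0881], [255, 235, 95, 85, 4508])]
scene circle [303.7313, 278.7138] [0.517, -0.2648, 0.026]
[([244.6437, 182.0], [238, 176, 14, 14, 87])]
```

```bash
cat > m2.py <<'E'
from h import *
T=cv2.imread("pics/top0.png");S=cv2.imread("pics/scene0.png");r=lambda v:np.round(v,4).tolist()
am=tri((255.5,173.05),(262.28,188.06));print("amber cap",r(am),r(onz("top",(262.28,188.06),.12)),r(onz("top",(262.28,188.06),.112)))
blue=lambda h:(h[...,0]>100)&(h[...,0]<130)&(h[...,1]>80)
c=blobs(T,(212,172,234,200),blue);print([(r(x[0]),x[1].tolist()) for x in c])
sp=tri((235.093,143.08),c[0][0]);print("spirit collar",r(sp),r(onz("top",c[0][0],.15)))
rg=(244.64,182.0)
print("ring top@.02",r(onz("top",rg,.02)))
for n,I,b in(("top",T,(347,200,379,231)),("scene",S,(284,258,321,292))):
    x=blobs(I,b,lambda h:h[...,2]>85,4);k=np.vstack([o[2] for o in x]);e=cv2.fitEllipse(cv2.convexHull(k.astype(np.int32)).astype(np.float32));print(n,r(e[0]),e[1],r(onz(n,e[0],.026)));globals()[n]=e[0]
print("circle tri",r(tri(scene,top)))
# caddy: blue rim in top, corners
m=[x[2] for x in blobs(T,(202,155,288,222),blue) ];k=np.vstack(m).astype(np.int32)
q=cv2.approxPolyDP(cv2.convexHull(k),6,True)[:,0];w=np.array([onz("top",u,.012) for u in q]);print("caddy",q.tolist(),r(w),"c",r(w.mean(0)))
m=[x[2] for x in blobs(S,(205,160,300,230),blue)];k=np.vstack(m).astype(np.int32)
q=cv2.approxPolyDP(cv2.convexHull(k),6,True)[:,0];w=np.array([onz("scene",u,.012) for u in q]);print("caddyS",q.tolist(),r(w))
for n,I,b in(("pink",T,(270,225,305,255)),):pass
# body silhouettes, centre line in scene at mid height
g=cv2.cvtColor(S,cv2.COLOR_BGR2HSV)
for nm,box,f in(("amber",(244,180,272,205),lambda h:((h[...,0]<15)|(h[...,0]>170))&(h[...,1]>90)&(h[...,2]<130)),("turq",(250,200,280,255),lambda h:(h[...,0]>80)&(h[...,0]<100)&(h[...,1]>120)),("green",(275,190,305,240),lambda h:(h[...,0]>50)&(h[...,0]<80)&(h[...,1]>120))):
    o=blobs(S,box,f)[0];print(nm,r(o[0]),o[1].tolist())
    b=o[1];print("   base",r(onz("scene",(o[0][0],b[1]+b[3]-4),.006)))
E
python3 m2.py
```

```text
amber cap [0.5738, -0.0074, 0.1147] [0.5724, -0.0069, 0.12] [0.5736, -0.0071, 0.112]
[([220.8933, 185.5467], [215, 180, 13, 12, 75])]
spirit collar [0.5756, 0.0831, 0.1482] [0.574, 0.0837, 0.15]
ring top@.02 [0.6035, 0.0359, 0.02]
top [362.576, 215.0287] (21.880535125732422, 22.677623748779297) [0.5176, -0.2552, 0.026]
scene [306.0311, 270.4437] (24.15500831604004, 36.30708694458008) [0.5352, -0.251, 0.026]
circle tri [0.5226, -0.2556, 0.0388]
caddy [[209, 158], [282, 161], [280, 218], [206, 215]] [[0.6677, 0.127, 0.012], [0.6584, -0.0594, 0.012], [0.5128, -0.0521, 0.012], [0.5217, 0.1332, 0.012]] c [0.5902, 0.0372, 0.012]
caddyS [[286, 196], [279, 211], [245, 225], [210, 181], [254, 163]] [[0.6571, -0.0305, 0.012], [0.6083, -0.0634, 0.012], [0.511, -0.0537, 0.012], [0.5261, 0.1341, 0.012], [0.6684, 0.1285, 0.012]]
amber [256.5701, 190.7622] [248, 180, 16, 25, 328]
   base [0.5871, 0.0034, 0.006]
turq [265.0582, 228.1026] [256, 206, 19, 44, 653]
   base [0.5143, -0.1312, 0.006]
green [290.3227, 214.5765] [281, 193, 19, 42, 595]
   base [0.5926, -0.1284, 0.006]
```

Measured positions are consistent with the caddy layout: spirit (0.576, 0.083), amber (0.573, −0.007), ring (0.603, 0.036), collar and cap heights 0.148 and 0.115. Spirit needs a tilted grasp to keep the nozzle clear of the palm.

```bash
cat > go.py <<'E'
import sys,numpy as np
from plant import bot
from scipy.spatial.transform import Rotation as Ro
# usage: go.py mode x y z  (grasp point target); modes: T60 tilted towards +x, D closing along x
s=bot.read_state();R=Ro.from_euler('xyz',s['eef_rot'],degrees=True)
m=sys.argv[1];c,n=np.cos(np.pi/3),np.sin(np.pi/3)
W={'T':np.c_[[c,0,n],[0,-1,0],[n,0,-c]],'D':Ro.from_euler('xyz',[180,0,90],degrees=True).as_matrix()}.get(m,R.as_matrix())
h=bot.hold_point_z
print("grasp now",np.round(np.array(s['eef_pos'])+h*R.as_matrix()[:,2],4),"t",s['time'],"q",np.round(s['q'],1),"w",s['gripper_width'])
for i in range(2,len(sys.argv),3):
    g=np.array([float(v) for v in sys.argv[i:i+3]]);tcp=g-h*W[:,2]
    print("shift",np.round(R.inv().apply(tcp-s['eef_pos']),4),"turn",np.round((R.inv()*Ro.from_matrix(W)).as_rotvec(degrees=True),2))
E
python3 go.py T .40 .25 .25 .48 .083 .152
```

```text
grasp now [0.2119 0.4799 0.2264] t 0.1 q [66.2  7.2 -2.3 80.5 -0.  90. ] w 0.08545787515359861
shift [-0.2798 -0.1279 -0.0328] turn [-79.3   16.82 137.31]
shift [-0.4204 -0.2482  0.0654] turn [-79.3   16.82 137.31]
```

Call:
{"method": "move_arm", "body": {"plan": [[[-0.28, -0.128, -0.033], [0, 0, 85], 0], [[-0.28, -0.128, -0.033], [0, 0, 85], 0], [[-0.28, -0.128, -0.033], [0, 0, 85], 0], [[-0.28, -0.128, -0.033], [0, 0, 85], 0], [[-0.28, -0.128, -0.033], [0, 0, 85], 0], [[-0.28, -0.128, -0.033], [0, 0, 85], 0], [[-0.28, -0.128, -0.033], [0, 0, 85], 0], [[-0.28, -0.128, -0.033], [0, 0, 85], 0]]}}

```text
time: 1.1
eef_pos: [0.4165, 0.2496, 0.241]
eef_rot: [-180.0, 0.0, 70.8]
contact_force: [-0.1, 0.8, -0.4]
gripper_width: 0.0854
grip_force: 0.0
```

```bash
python3 go.py T .40 .18 .25 .48 .083 .152
```

```text
grasp now [0.4166 0.2496 0.2597] t 1.1 q [ 30.9   3.1  -2.7  84.2   0.  140.1] w 0.08536773802268806
shift [-0.0658  0.0226  0.0003] turn [-36.89  51.95  63.88]
shift [-0.131   0.1301  0.0983] turn [-36.89  51.95  63.88]
```

Yaw 180 suits the last joint better; I flip the tilted frame.

```bash
sed -i "s/\[\[c,0,n\],\[0,-1,0\],\[n,0,-c\]\]/[[-c,0,-n],[0,1,0],[n,0,-c]]/" go.py; python3 go.py T .40 .18 .25 .48 .083 .152
```

```text
grasp now [0.4166 0.2496 0.2597] t 1.1 q [ 30.9   3.1  -2.7  84.2   0.  140.1] w 0.08536773802268806
shift [-0.0658  0.0226  0.0003] turn [-56.49 -40.11 -97.72]
shift [-0.131   0.1301  0.0983] turn [-56.49 -40.11 -97.72]
```

Call:
{"method": "move_arm", "body": {"plan": [[[-0.066, 0.023, 0], [0, 0, -85], 0], [[-0.066, 0.023, 0], [0, 0, -85], 0], [[-0.066, 0.023, 0], [0, 0, -85], 0], [[-0.066, 0.023, 0], [0, 0, -85], 0], [[-0.066, 0.023, 0], [0, 0, -85], 0], [[-0.066, 0.023, 0], [0, 0, -85], 0], [[-0.066, 0.023, 0], [0, 0, -85], 0], [[-0.066, 0.023, 0], [0, 0, -85], 0]]}}

```text
time: 2.1
eef_pos: [0.4167, 0.1801, 0.241]
eef_rot: [-180.0, -0.0, 156.4]
contact_force: [0.0, 0.4, 0.4]
gripper_width: 0.0853
grip_force: 0.0
```

```bash
python3 go.py T .48 .083 .152
```

```text
grasp now [0.4167 0.1801 0.2597] t 2.1 q [23.4 -0.3 -6.2 84.1 -0.  47. ] w 0.08534809746498524
shift [-0.1117 -0.0571  0.0983] turn [-12.38 -59.16 -21.38]
```

Call:
{"method": "move_arm", "body": {"plan": [[[-0.02, -0.01, 0.016], [-2, -10, -3.5], 0], [[-0.04, -0.02, 0.032], [-4, -20, -7], 0], [[-0.056, -0.028, 0.049], [-6.2, -29.6, -10.7], 0], [[-0.074, -0.038, 0.065], [-8.2, -39, -14.2], 0], [[-0.093, -0.048, 0.082], [-10.3, -49, -17.8], 0], [[-0.1117, -0.0571, 0.0983], [-12.38, -59.16, -21.38], 0], [[-0.1117, -0.0571, 0.0983], [-12.38, -59.16, -21.38], 0], [[-0.1117, -0.0571, 0.0983], [-12.38, -59.16, -21.38], 0]]}}

```text
time: 3.1
eef_pos: [0.4938, 0.0814, 0.1396]
eef_rot: [-179.9, 59.8, 179.7]
contact_force: [-0.0, 0.5, -0.3]
gripper_width: 0.0855
grip_force: 0.0
```

```bash
python3 go.py T .5765 .083 .097
python3 - <<'E'
from h import *
a=bot.read_camera("scene")[60:260,150:350];b=bot.read_camera("top")[120:260,150:300]
cv2.imwrite("pics/p1.png",np.hstack([cv2.resize(a,(400,400)),cv2.resize(b,(400,373))[:400] if 0 else cv2.copyMakeBorder(cv2.resize(b,(400,373)),0,27,0,0,0)]))
E
```

```text
grasp now [0.4777 0.0816 0.149 ] t 3.1 q [ 20.9 -34.8 -70.9  -4.1 -18.3  11.1] w 0.08554245061643136
shift [-0.0048  0.0023  0.1115] turn [-0.38 -0.19 -0.17]
```

View pics/p1.png

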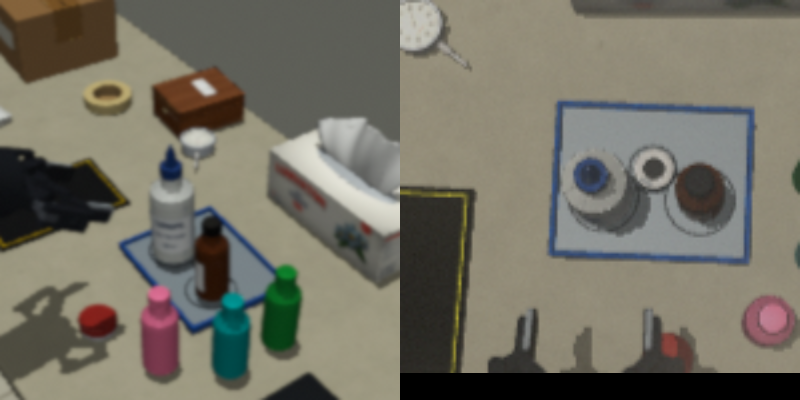

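Left view: gripper tilted in front of spirit; right view: fingers at crop (527,320)/(648,320) straddle the spirit's line. Advance.

Call:
{"method": "move_arm", "body": {"plan": [[[-0.002, 0.002, 0.03], [0, 0, 0], 0], [[-0.003, 0.002, 0.06], [0, 0, 0], 0], [[-0.004, 0.002, 0.09], [0, 0, 0], 0], [[-0.005, 0.002, 0.1115], [0, 0, 0], 0], [[-0.005, 0.002, 0.1115], [0, 0, 0], 0], [[-0.005, 0.002, 0.1115], [0, 0, 0], 0]]}}

```text
time: 3.95
eef_pos: [0.5954, 0.0845, 0.0923]
eef_rot: [179.9, 60.0, 179.6]
contact_force: [-0.2, -0.1, 0.6]
gripper_width: 0.0857
grip_force: 0.0
```

```bash
python3 go.py T .5765 .083 .097
```

```text
grasp now [0.5792 0.0846 0.1017] t 3.95 q [ 15.1 -11.7 -68.9 -26.3 -13.3   7.9] w 0.08570283088355116
shift [ 0.0054 -0.0015 -0.    ] turn [-0.28  0.03 -0.2 ]
```

Call:
{"method": "move_arm", "body": {"plan": [[[0.004, -0.0015, 0], [0, 0, 0], 0], [[0.004, -0.0015, 0], [0, 0, 0], 0], [[0.004, -0.0015, 0], [0, 0, 0], 255], [[0.004, -0.0015, 0], [0, 0, 0], 255], [[0.004, -0.0015, 0], [0, 0, 0], 255], [[0.004, -0.0015, 0], [0, 0, 0], 255], [[0.004, -0.0015, 0], [0, 0, 0], 255], [[0.004, -0.0015, 0], [0, 0, 0], 255]]}}

```text
time: 4.95
eef_pos: [0.5936, 0.0825, 0.0893]
eef_rot: [179.9, 60.1, 179.6]
contact_force: [-1.5, -1.3, 5.1]
gripper_width: 0.0485
grip_force: 58.2
```

```bash
python3 go.py T .5765 .083 .17 .434 .281 .17; python3 -c "
from plant import bot;s=bot.read_state();print(s['eef_pos'],s['eef_rot'],s['contact_force'],s['grip_force'])"
```

```text
grasp now [0.5774 0.0826 0.0986] t 4.95 q [ 14.9 -11.4 -69.5 -27.3 -13.2   7.7] w 0.04847083081277966
shift [-0.0614  0.0005 -0.0363] turn [-0.31  0.15 -0.21]
shift [ 0.0102  0.1976 -0.1609] turn [-0.31  0.15 -0.21]
[0.59358129 0.0825321  0.08931609] [179.93616798  60.14937953 179.56933165] [-1.52834188 -1.30130085  5.13608395] 58.163107694126666
```

Run:
```python
from h import *
a=bot.read_camera("scene")[110:230,190:310];b=bot.read_camera("top")[140:240,190:290]
cv2.imwrite("pics/p2.png",np.hstack([cv2.resize(a,(400,400),interpolation=2),cv2.resize(b,(400,400),interpolation=2)]))
```

```text
(no output)
```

View pics/p2.png

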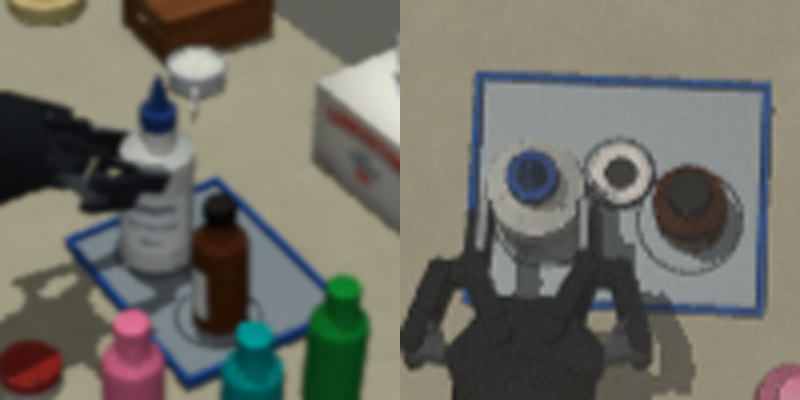

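Spirit is between the fingers, but the collar (crop (532,177)) seems shifted about a pixel forward. Measuring.

```bash
cat > sp.py <<'E'
from h import *
r=lambda v:np.round(v,4).tolist()
def spirit(tb=(212,172,234,198),sb=(226,130,248,158)):
    T=bot.read_camera("top");S=bot.read_camera("scene")
    f=lambda h:(h[...,0]>100)&(h[...,0]<130)&(h[...,1]>80);g=lambda h:(h[...,0]>100)&(h[...,0]<130)&(h[...,1]>120)
    a=blobs(T,tb,f);b=blobs(S,sb,g);print("top",r(a[0][0]),a[0][1][4],"scene",r(b[0][0]),b[0][1],"X",r(tri(b[0][0],a[0][0])))
if __name__=="__main__": spirit(); s=bot.read_state();print(s['gripper_width'],s['grip_force'],s['eef_pos'])
E
python3 sp.py
```

```text
top [222.369, 183.6548] 84 scene [237.0114, 143.4318] [233 135   9  15  88] X [0.5796, 0.0802, 0.1472]
0.048290240227432016 58.16697010304779 [0.59356318 0.08255077 0.08929196]
```

Width reading is likely finger compliance (image spacing ≈57 mm); bottle dragged ~4 mm forward on closing, which I will undo on return. Lift test.

Call:
{"method": "move_arm", "body": {"plan": [[[-0.0085, 0, -0.005], [0, 0, 0], 255], [[-0.0175, 0, -0.01], [0, 0, 0], 255], [[-0.026, 0, -0.015], [0, 0, 0], 255], [[-0.026, 0, -0.015], [0, 0, 0], 255]]}}

```text
time: 5.65
eef_pos: [0.5924, 0.0826, 0.1176]
eef_rot: [180.0, 60.0, 179.6]
contact_force: [0.3, 0.1, -3.1]
gripper_width: 0.0485
grip_force: 58.2
```

Run:
```python
from sp import *
spirit((212,165,234,200),(224,112,250,148))
s=bot.read_state();print(s['gripper_width'],s['grip_force'],s['eef_pos'],s['contact_force'])
a=bot.read_camera("scene")[90:210,180:300];b=bot.read_camera("top")[140:240,190:290]
cv2.imwrite("pics/p3.png",np.hstack([cv2.resize(a,(400,400),interpolation=2),cv2.resize(b,(400,400),interpolation=2)]))
```

```text
top [221.1264, 181.8506] 87 scene [236.5577, 133.8077] [232 124  10  17 104] X [0.5788, 0.0802, 0.1764]
0.04825291341516652 58.176028593443334 [0.59215592 0.08245869 0.11672982] [-0.1176648  0.5878174 -1.9045772]
```

View pics/p3.png

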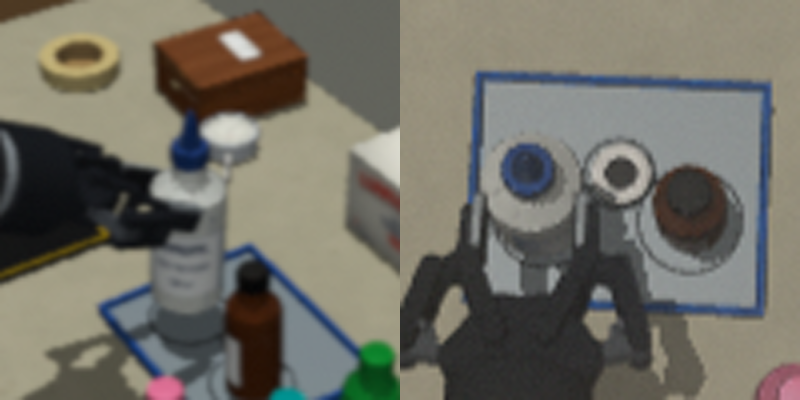

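Bottle lifted 28 mm and upright, but the fingertips (crop (472,200),(585,200)) hardly pass its axis. I set it down and regrip 12 mm deeper.

Call:
{"method": "move_arm", "body": {"plan": [[[0.01, 0, 0.006], [0, 0, 0], 255], [[0.02, 0, 0.0115], [0, 0, 0], 255], [[0.0255, 0, 0.0148], [0, 0, 0], 255], [[0.0255, 0, 0.0148], [0, 0, 0], 255], [[0.0255, 0, 0.0148], [0, 0, 0], 0], [[0.0255, 0, 0.0148], [0, 0, 0], 0], [[0.0255, 0, 0.0148], [0, 0, 0], 0], [[0.0255, 0, 0.0148], [0, 0, 0], 0]]}}

```text
time: 6.85
eef_pos: [0.593, 0.0826, 0.0889]
eef_rot: [180.0, 60.1, 179.6]
contact_force: [0.3, -0.4, -0.2]
gripper_width: 0.0855
grip_force: 0.0
```

```bash
python3 sp.py; python3 go.py T .5885 .081 .1
```

```text
top [220.9518, 185.3855] 83 scene [234.9545, 143.5682] [231 135   9  15  88] X [0.5758, 0.0834, 0.1465]
0.08548827441487501 0.0 [0.59305174 0.08256238 0.08890443]
grasp now [0.5768 0.0827 0.0982] t 6.95 q [ 14.9 -11.5 -69.4 -27.1 -13.1   7.8] w 0.08548827441487501
shift [-0.0073 -0.0015  0.0092] turn [-0.29  0.05 -0.19]
```

Call:
{"method": "move_arm", "body": {"plan": [[[-0.006, 0.003, 0.01], [0, 0, 0], 0], [[-0.006, 0.003, 0.01], [0, 0, 0], 0], [[-0.006, 0.003, 0.01], [0, 0, 0], 255], [[-0.006, 0.003, 0.01], [0, 0, 0], 255], [[-0.006, 0.003, 0.01], [0, 0, 0], 255], [[-0.006, 0.003, 0.01], [0, 0, 0], 255], [[-0.006, 0.003, 0.01], [0, 0, 0], 255], [[-0.006, 0.003, 0.01], [0, 0, 0], 255]]}}

```text
time: 7.95
eef_pos: [0.6047, 0.0855, 0.0891]
eef_rot: [180.0, 60.1, 179.6]
contact_force: [-0.6, -0.3, -0.7]
gripper_width: 0.0535
grip_force: 62.9
```

```bash
python3 sp.py; python3 go.py T .5765 .083 .19
```

```text
top [220.5526, 185.5263] 76 scene [234.954, 143.092] [231 135   9  14  87] X [0.5757, 0.0839, 0.1476]
0.05320735277804895 62.925359001383185 [0.60474573 0.08542819 0.08909297]
grasp now [0.5885 0.0855 0.0984] t 8.05 q [ 14.8  -9.9 -68.3 -27.6 -13.1   7.7] w 0.05320735277804895
shift [-0.0733 -0.0025 -0.0561] turn [-0.3   0.05 -0.2 ]
```

Call:
{"method": "move_arm", "body": {"plan": [[[-0.02, 0, -0.012], [0, 0, 0], 255], [[-0.04, 0, -0.023], [0, 0, 0], 255], [[-0.06, 0, -0.035], [0, 0, 0], 255], [[-0.048, 0.033, -0.056], [0, 0, 0], 255], [[-0.036, 0.066, -0.076], [0, 0, 0], 255], [[-0.024, 0.1, -0.097], [0, 0, 0], 255], [[-0.012, 0.133, -0.117], [0, 0, 0], 255], [[0, 0.166, -0.138], [0, 0, 0], 255]]}}

```text
time: 9.05
eef_pos: [0.4846, 0.2527, 0.157]
eef_rot: [-179.9, 60.0, 179.7]
contact_force: [1.0, -0.0, -1.7]
gripper_width: 0.0537
grip_force: 64.1
```

Run:
```python
from plant import bot
import numpy as np
from scipy.spatial.transform import Rotation as Ro
s=bot.read_state();R=Ro.from_euler('xyz',s['eef_rot'],degrees=True)
W=np.c_[[-.5,0,-.866],[0,1,0],[.866,0,-.5]]
for z in(.16,.11,.088):print(np.round(R.inv().apply(np.array([.463,.2825,z])-s['eef_pos']),4),np.round((R.inv()*Ro.from_matrix(W)).as_rotvec(degrees=True),2))
print(s['q'],s['gripper_width'])
```

```text
[ 0.0083  0.0296 -0.0204] [-0.28 -0.02 -0.13]
[0.0516 0.0297 0.0046] [-0.28 -0.02 -0.13]
[0.0706 0.0297 0.0156] [-0.28 -0.02 -0.13]
[ 50.5924667  -19.5388989  -59.35415072   2.6865306  -42.23207387
  31.59434563] 0.05371569136599426
```

Call:
{"method": "move_arm", "body": {"plan": [[[0.008, 0.03, -0.02], [0, 0, 0], 255], [[0.022, 0.03, -0.012], [0, 0, 0], 255], [[0.036, 0.03, -0.004], [0, 0, 0], 255], [[0.051, 0.03, 0.005], [0, 0, 0], 255], [[0.06, 0.03, 0.01], [0, 0, 0], 255], [[0.066, 0.03, 0.013], [0, 0, 0], 255], [[0.066, 0.03, 0.013], [0, 0, 0], 255]]}}

```text
time: 9.93
eef_pos: [0.4646, 0.2821, 0.0938]
eef_rot: [-180.0, 60.0, 179.7]
contact_force: [-0.0, 0.8, -2.1]
gripper_width: 0.0533
grip_force: 64.2
```

Run:
```python
from h import *
s=bot.read_state();print(s['eef_pos'],s['eef_rot'],s['contact_force'],s['q'])
a=bot.read_camera("scene")[70:210,110:250];b=bot.read_camera("top")[170:290,90:210]
cv2.imwrite("pics/p4.png",np.hstack([cv2.resize(a,(400,400),interpolation=2),cv2.resize(b,(400,400),interpolation=2)]))
```

```text
[0.46455881 0.28211492 0.09382524] [-179.9500164    60.01395173  179.68736941] [-0.01137871  0.84467535 -2.0559339 ] [ 56.3772852  -11.27399497 -62.85747344  -5.12270534 -46.41291163
  37.28710656]
```

View pics/p4.png

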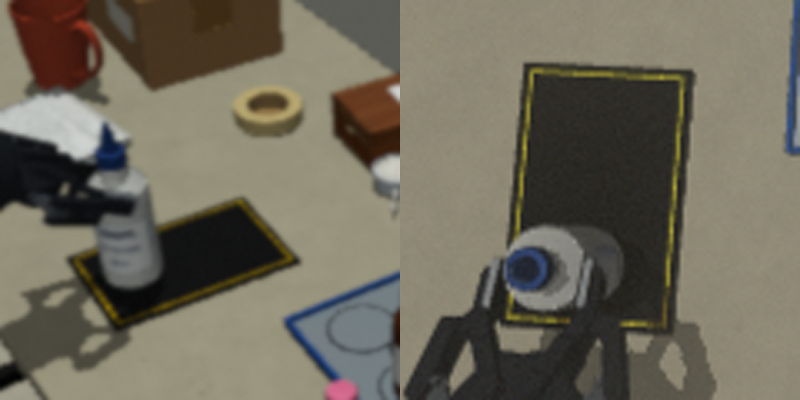

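Spirit hangs upright over the near half of the mat (crop (545,265)). Lower 5.5 mm and release.

Call:
{"method": "move_arm", "body": {"plan": [[[0.003, 0, 0.0015], [0, 0, 0], 255], [[0.0052, 0, 0.003], [0, 0, 0], 255], [[0.0052, 0, 0.003], [0, 0, 0], 255], [[0.0052, 0, 0.003], [0, 0, 0], 0], [[0.0052, 0, 0.003], [0, 0, 0], 0], [[0.0052, 0, 0.003], [0, 0, 0], 0], [[0.0052, 0, 0.003], [0, 0, 0], 0], [[0.0052, 0, 0.003], [0, 0, 0], 0]]}}

```text
time: 11.02
eef_pos: [0.4647, 0.2824, 0.0884]
eef_rot: [180.0, 60.1, 179.6]
contact_force: [0.0, -0.9, -0.4]
gripper_width: 0.0856
grip_force: 0.0
```

```bash
python3 - <<'E'
from sp import *
spirit((115,225,145,265),(135,105,165,135))
s=bot.read_state();print(s['gripper_width'],s['eef_pos'],s['contact_force'])
E
python3 go.py D .5735 -.006 .2
```

```text
top [128.7778, 250.5758] 99 scene [148.1205, 125.5783] [143 118  11  13  83] X [0.4354, 0.281, 0.1449]
0.08532526887364908 [0.46467425 0.28234132 0.08835077] [-0.36945632  0.10197936 -0.32591649]
grasp now [0.4485 0.2824 0.0977] t 11.125 q [ 56.4 -10.6 -63.3  -6.4 -46.4  37.3] w 0.08532526887364908
shift [-0.1358 -0.2876  0.0494] turn [46.6  46.85 80.59]
```

Call:
{"method": "move_arm", "body": {"plan": [[[-0.03, 0, -0.018], [0, 0, 0], 0], [[-0.065, 0, -0.037], [0, 0, 0], 0], [[-0.104, 0, -0.06], [0, 0, 0], 0], [[-0.115, -0.04, -0.066], [0, 10, 0], 0], [[-0.115, -0.09, -0.066], [0, 20, 0], 0], [[-0.115, -0.14, -0.066], [0, 30, 0], 0], [[-0.115, -0.19, -0.066], [0, 40, 0], 0], [[-0.115, -0.24, -0.066], [0, 50, 0], 0]]}}

```text
time: 12.12
eef_pos: [0.4636, 0.0405, 0.2228]
eef_rot: [179.9, 10.0, 179.6]
contact_force: [1.2, 1.0, 0.2]
gripper_width: 0.0854
grip_force: 0.0
```

```bash
python3 go.py D .5735 -.006 .2
```

```text
grasp now [0.4604 0.0405 0.2413] t 12.125 q [  5.6  -7.9 -16.4  71.6  -0.9   5.9] w 0.08542573788893448
shift [-0.1013 -0.0458  0.0599] turn [ 7.91  7.76 89.34]
```

Call:
{"method": "move_arm", "body": {"plan": [[[-0.02, -0.01, 0.012], [0.9, 0.9, 10], 0], [[-0.04, -0.02, 0.024], [1.8, 1.8, 20], 0], [[-0.06, -0.03, 0.036], [2.7, 2.7, 30], 0], [[-0.08, -0.04, 0.048], [3.6, 3.6, 41], 0], [[-0.1013, -0.0458, 0.05], [4.5, 4.5, 51], 0], [[-0.1013, -0.0458, 0.05], [5.5, 5.5, 61], 0], [[-0.1013, -0.0458, 0.05], [6.5, 6.5, 71], 0], [[-0.1013, -0.0458, 0.05], [7.4, 7.3, 81], 0]]}}

```text
time: 13.12
eef_pos: [0.5719, -0.0042, 0.1888]
eef_rot: [179.6, 0.8, 98.0]
contact_force: [0.2, 1.2, -0.8]
gripper_width: 0.0852
grip_force: 0.0
```

```bash
python3 go.py D .5735 -.006 .15 .5735 -.006 .070
```

```text
grasp now [ 0.5717 -0.004   0.2075] t 13.125 q [ 0.  11.9  0.9 78.5 -0.8 82. ] w 0.08518828230426163
shift [-0.0012  0.001   0.0575] turn [0.41 0.8  8.05]
shift [-0.      0.0005  0.1375] turn [0.41 0.8  8.05]
```

Call:
{"method": "move_arm", "body": {"plan": [[[-0.001, 0.001, 0.03], [0.4, 0.8, 8], 0], [[-0.001, 0.001, 0.06], [0.4, 0.8, 8], 0], [[-0.001, 0.0005, 0.09], [0.4, 0.8, 8], 0], [[0, 0.0005, 0.115], [0.4, 0.8, 8], 0], [[0, 0.0005, 0.13], [0.4, 0.8, 8], 0], [[0, 0.0005, 0.1365], [0.4, 0.8, 8], 0], [[0, 0.0005, 0.1365], [0.4, 0.8, 8], 0]]}}

```text
time: 14.0
eef_pos: [0.5736, -0.0059, 0.053]
eef_rot: [179.9, 0.0, 90.4]
contact_force: [-0.5, -0.8, -0.3]
gripper_width: 0.0854
grip_force: 0.0
```

```bash
python3 go.py D .5735 -.006 .070
python3 - <<'E'
from h import *
a=bot.read_camera("scene")[110:230,200:320];b=bot.read_camera("top")[140:240,210:310]
cv2.imwrite("pics/p5.png",np.hstack([cv2.resize(a,(400,400),interpolation=2),cv2.resize(b,(400,400),interpolation=2)]))
E
```

```text
grasp now [ 0.5735 -0.0059  0.0717] t 14.0 q [ -0.6  14.8 -12.7  62.4  -0.   89. ] w 0.0854427604699426
shift [-0.0001 -0.0001  0.0017] turn [0.08 0.01 0.38]
```

View pics/p5.png

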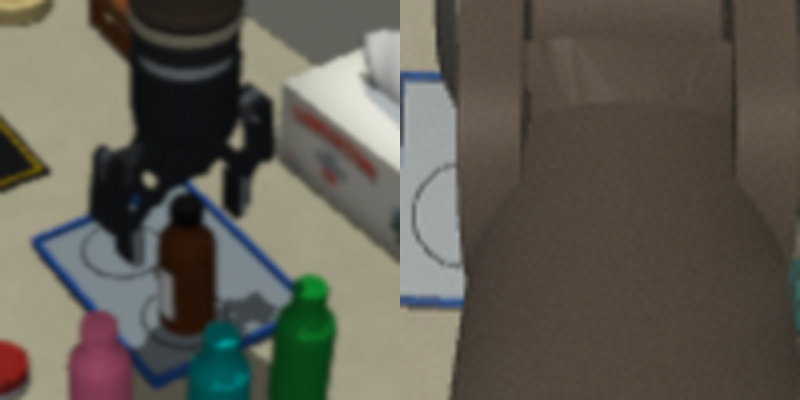

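Fingers straddle the amber bottle, no contact; closing, with body centroid before/after as check.

```bash
cat > am.py <<'E'
from h import *
import sys
b=[int(v) for v in sys.argv[1:5]] or [244,186,272,212]
S=bot.read_camera("scene")
o=blobs(S,b,lambda h:((h[...,0]<15)|(h[...,0]>170))&(h[...,1]>90)&(h[...,2]<130)&(h[...,2]>30))[0];print(np.round(o[0],2),o[1])
E
python3 am.py
```

```text
[256.99 196.66] [248 186  16  24 285]
```

Call:
{"method": "move_arm", "body": {"plan": [[[0, 0, 0.001], [0, 0, 0], 255], [[0, 0, 0.001], [0, 0, 0], 255], [[0, 0, 0.001], [0, 0, 0], 255], [[0, 0, 0.001], [0, 0, 0], 255], [[0, 0, 0.001], [0, 0, 0], 255], [[0, 0, 0.001], [0, 0, 0], 255], [[0, 0, 0.001], [0, 0, 0], 255]]}}

```text
time: 15.02
eef_pos: [0.5739, -0.0059, 0.0527]
eef_rot: [179.8, 0.0, 90.4]
contact_force: [-0.6, -0.3, 6.0]
gripper_width: 0.0395
grip_force: 60.0
```

```bash
python3 am.py;python3 go.py D .5735 -.006 .16 .544 .281 .16; python3 -c "
from plant import bot;s=bot.read_state();print(s['eef_pos'],s['contact_force'],s['grip_force'])"
```

```text
[256.72 197.19] [249 186  15  24 275]
grasp now [ 0.5739 -0.0059  0.0713] t 15.075 q [ -0.6  14.8 -12.7  62.3  -0.   89. ] w 0.03962349027558449
shift [-0.0001 -0.0002 -0.0887] turn [0.15 0.01 0.38]
shift [ 0.2871 -0.0278 -0.0888] turn [0.15 0.01 0.38]
[ 0.57392412 -0.0058997   0.05264851] [0.20506228 0.76857673 6.18929138] 59.97206749600082
```

Call:
{"method": "move_arm", "body": {"plan": [[[0, 0, -0.03], [0, 0, 0], 255], [[0, 0, -0.06], [0, 0, 0], 255], [[0, 0, -0.088], [0, 0, 0], 255], [[0.05, -0.005, -0.088], [0, 0, 0], 255], [[0.105, -0.01, -0.088], [0, 0, 0], 255], [[0.165, -0.016, -0.088], [0, 0, 0], 255], [[0.225, -0.022, -0.088], [0, 0, 0], 255], [[0.2871, -0.028, -0.088], [0, 0, 0], 255]]}}

```text
time: 16.08
eef_pos: [0.5428, 0.2826, 0.1393]
eef_rot: [179.9, 0.0, 90.4]
contact_force: [0.8, -0.3, -1.2]
gripper_width: 0.0403
grip_force: 60.9
```

```bash
python3 go.py D .544 .281 .0697
python3 - <<'E'
from h import *
a=bot.read_camera("scene")[30:210,90:270];b=bot.read_camera("top")[170:290,90:210]
cv2.imwrite("pics/p6.png",np.hstack([cv2.resize(a,(400,400),interpolation=2),cv2.resize(b,(400,400),interpolation=2)]))
E
```

```text
grasp now [0.5428 0.2827 0.158 ] t 16.075 q [ 2.750e+01  1.700e+01  1.300e+00  7.420e+01 -1.000e-01  1.172e+02] w 0.040256743272087
shift [-0.0016  0.0011  0.0883] turn [0.05 0.03 0.36]
```

View pics/p6.png

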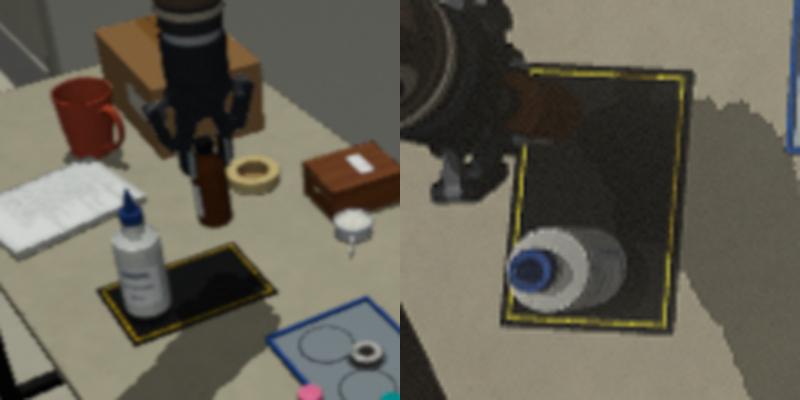

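Spirit stands on the mat; amber hangs upright over its far half. Lower and release.

Call:
{"method": "move_arm", "body": {"plan": [[[-0.001, 0.001, 0.03], [0, 0, 0], 255], [[-0.001, 0.001, 0.058], [0, 0, 0], 255], [[-0.001, 0.001, 0.076], [0, 0, 0], 255], [[-0.001, 0.001, 0.085], [0, 0, 0], 255], [[-0.001, 0.001, 0.0873], [0, 0, 0], 255], [[-0.001, 0.001, 0.0873], [0, 0, 0], 255], [[-0.001, 0.001, 0.0873], [0, 0, 0], 255]]}}

```text
time: 17.05
eef_pos: [0.5451, 0.2802, 0.0534]
eef_rot: [179.9, -0.0, 90.4]
contact_force: [0.3, 1.1, -1.3]
gripper_width: 0.0402
grip_force: 60.9
```

```bash
python3 go.py D .544 .281 .0697;  python3 -c "
from plant import bot;s=bot.read_state();print(s['eef_pos'],s['contact_force'],s['grip_force'])"
```

```text
grasp now [0.545  0.2802 0.0721] t 17.05 q [ 27.2  18.8  -7.2  63.8  -0.  116.9] w 0.04019316216063601
shift [ 0.0008 -0.0011  0.0024] turn [ 0.15 -0.03  0.38]
[0.54507574 0.28023695 0.05335942] [ 0.25271817  1.05125691 -1.34927175] 60.93970569254488
```

Call:
{"method": "move_arm", "body": {"plan": [[[0, 0, 0.001], [0, 0, 0], 255], [[0, 0, 0.001], [0, 0, 0], 255], [[0, 0, 0.001], [0, 0, 0], 0], [[0, 0, 0.001], [0, 0, 0], 0], [[0, 0, 0.001], [0, 0, 0], 0], [[0, 0, 0.001], [0, 0, 0], 0], [[0, 0, 0.001], [0, 0, 0], 0], [[0, 0, 0.001], [0, 0, 0], 0]]}}

```text
time: 18.05
eef_pos: [0.5445, 0.28, 0.0514]
eef_rot: [179.9, 0.0, 90.4]
contact_force: [-0.3, -0.8, 0.2]
gripper_width: 0.0851
grip_force: 0.0
```

```bash
python3 go.py D .6035 .037 .12
```

```text
grasp now [0.5445 0.28   0.0701] t 18.05 q [ 27.2  18.9  -7.4  63.7  -0.  116.9] w 0.08512205551710965
shift [-0.2434  0.0575 -0.0498] turn [0.07 0.01 0.38]
```

Call:
{"method": "move_arm", "body": {"plan": [[[0, 0, -0.04], [0, 0, 0], 0], [[0, 0, -0.09], [0, 0, 0], 0], [[0, 0, -0.14], [0, 0, 0], 0], [[-0.05, -0.04, -0.14], [0, 0, 0], 0], [[-0.08, -0.08, -0.14], [0, 0, 0], 0], [[-0.1, -0.12, -0.14], [0, 0, 0], 0], [[-0.1, -0.12, -0.14], [0, 0, 0], 0]]}}

```text
time: 18.92
eef_pos: [0.4229, 0.178, 0.1921]
eef_rot: [179.9, -0.0, 90.3]
contact_force: [0.8, 0.5, 0.7]
gripper_width: 0.0857
grip_force: 0.0
```

```bash
python3 - <<'E'
from h import *
T=bot.read_camera("top");S=bot.read_camera("scene");cv2.imwrite("pics/T7.png",T);cv2.imwrite("pics/S7.png",S)
cv2.imwrite("pics/p7.png",np.hstack([cv2.resize(S[60:310,120:370],(400,400),interpolation=2),cv2.resize(T[110:310,90:290],(400,400),interpolation=2)]))
E
python3 go.py D .6035 .037 .12
```

```text
grasp now [0.4253 0.1794 0.2105] t 19.025 q [ 22.9   0.2 -11.8  77.8  -0.  112.5] w 0.08541044825134855
shift [-0.1436  0.1769  0.0909] turn [ 0.16 -0.03  0.37]
```

View pics/p7.png

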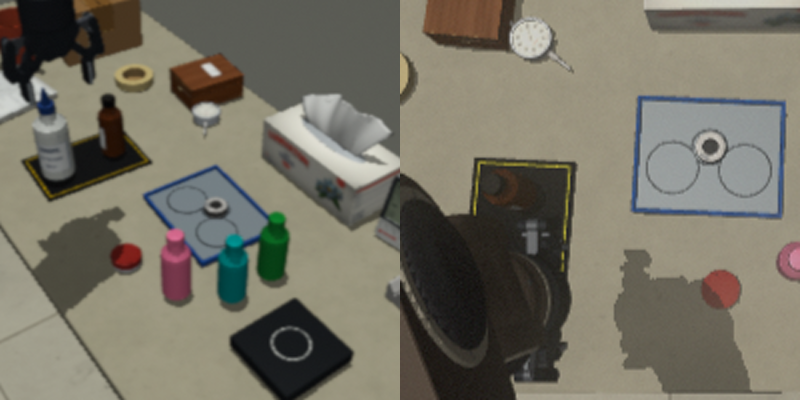

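Both bottles stand on the mat; the ring lies free at scene ≈(254,189), top ≈(245,183). Measuring ring and plate circle from both views.

Run:
```python
from h import *
r=lambda v:np.round(v,4).tolist()
T=cv2.imread("pics/T7.png");S=cv2.imread("pics/S7.png");c={}
for n,I,b in(("scene",S,(243,178,266,200)),("top",T,(233,171,257,196))):
    g=cv2.cvtColor(I,cv2.COLOR_BGR2HSV)
    o=blobs(I,b,lambda h:(h[...,2]>140)&(h[...,1]<35))
    e=cv2.fitEllipse(o[0][2].astype(np.float32));c[n]=e[0];print(n,[(r(x[0]),x[1].tolist()) for x in o[:3]],"ell",r(e[0]),r(e[1]),r(onz(n,e[0],.02)))
print("ring tri",r(tri(c["scene"],c["top"])))
for n,I,b in(("scene",S,(284,256,324,292)),("top",T,(345,198,381,234))):
    o=[x for x in blobs(I,b,lambda h:(h[...,2]>100),3) ]
    print(n,[(r(x[0]),x[1].tolist()) for x in o])
    big=max(o,key=lambda x:x[1][2]*x[1][3]);k=np.vstack([x[2] for x in o if x[1][0]>b[0]+1 and x[1][1]>b[1]+1 and x[1][0]+x[1][2]<b[2]-1 and x[1][1]+x[1][3]<b[3]-1])
    e=cv2.fitEllipse(cv2.convexHull(k.astype(np.int32)).astype(np.float32));c[n]=e[0];print(n,r(e[0]),r(e[1]),r(onz(n,e[0],.026)))
print("circle tri",r(tri(c["scene"],c["top"])))
```

```text
scene [([255.6579, 186.8421], [250, 183, 11, 9, 38])] ell [254.5583, 187.266] [7.9015, 11.0053] [0.6047, 0.0371, 0.02]
top [([241.4425, 185.0402], [233, 176, 20, 20, 174]), ([244.7484, 174.6194], [233, 171, 24, 12, 155]), ([253.6491, 190.9649], [250, 185, 7, 11, 57])] ell [242.3246, 184.7682] [13.6604, 22.8523] [0.5965, 0.0417, 0.02]
ring tri [0.6011, 0.0392, 0.0194]
scene [([320.7, 257.9], [316, 256, 8, 7, 30]), ([313.1875, 276.125], [311, 272, 4, 10, 16]), ([293.0, 280.0], [290, 276, 8, 8, 15]), ([302.5, 284.0], [299, 284, 8, 1, 8]), ([289.4, 272.8], [289, 272, 2, 3, 5]), ([291.5, 268.5], [290, 267, 4, 4, 4])]
scene [301.5564, 274.5839] [19.3488, 25.2293] [0.5202, -0.2538, 0.026]
top [([362.4444, 215.2828], [352, 204, 22, 23, 99])]
top [362.6103, 215.0412] [21.8452, 22.6233] [0.5176, -0.2553, 0.026]
circle tri [0.5181, -0.255, 0.0287]
```

```bash
python3 -c "
from h import *
print(tri((254.56,187.27),(244.64,182.0)))"; python3 go.py D .604 .037 .10 .604 .037 .04 .604 .037 .0255
```

```text
[0.60341592 0.03570972 0.02163151]
grasp now [0.4253 0.1794 0.2105] t 19.025 q [ 22.9   0.2 -11.8  77.8  -0.  112.5] w 0.08541044825134855
shift [-0.1436  0.1774  0.1109] turn [ 0.16 -0.03  0.37]
shift [-0.1436  0.1772  0.1709] turn [ 0.16 -0.03  0.37]
shift [-0.1436  0.1772  0.1854] turn [ 0.16 -0.03  0.37]
```

Ring at (0.603, 0.036), top height 0.0216 vs 0.020 expected: consistent.

Call:
{"method": "move_arm", "body": {"plan": [[[-0.036, 0.044, 0.02], [0, 0, 0], 105], [[-0.072, 0.088, 0.04], [0, 0, 0], 105], [[-0.108, 0.133, 0.07], [0, 0, 0], 105], [[-0.1436, 0.1774, 0.1], [0.16, 0, 0.37], 105], [[-0.1436, 0.1774, 0.13], [0.16, 0, 0.37], 105], [[-0.1436, 0.1774, 0.15], [0.16, 0, 0.37], 105], [[-0.1436, 0.1774, 0.15], [0.16, 0, 0.37], 105], [[-0.1436, 0.1774, 0.15], [0.16, 0, 0.37], 105]]}}

```text
time: 20.02
eef_pos: [0.6045, 0.0371, 0.042]
eef_rot: [-180.0, 0.0, 90.0]
contact_force: [-0.8, 0.3, -0.1]
gripper_width: 0.0503
grip_force: 0.0
```

```bash
python3 go.py D .604 .037 .0255
```

```text
grasp now [0.6045 0.0371 0.0607] t 20.025 q [ 3.5 18.6 -9.  62.4 -0.  93.5] w 0.05034718697578516
shift [-0.0001 -0.0005  0.0352] turn [-0.05  0.01  0.03]
```

Call:
{"method": "move_arm", "body": {"plan": [[[0, -0.0005, 0.012], [0, 0, 0], 105], [[0, -0.0005, 0.022], [0, 0, 0], 105], [[0, -0.0005, 0.028], [0, 0, 0], 105], [[0, -0.0005, 0.032], [0, 0, 0], 105], [[0, -0.0005, 0.035], [0, 0, 0], 105], [[0, -0.0005, 0.035], [0, 0, 0], 105]]}}

```text
time: 20.78
eef_pos: [0.6029, 0.0367, 0.0064]
eef_rot: [-179.9, 0.0, 90.0]
contact_force: [-0.0, 0.4, -0.4]
gripper_width: 0.0501
grip_force: 0.0
```

Run:
```python
from h import *
s=bot.read_state();print(s['eef_pos'],s['contact_force'])
a=bot.read_camera("scene")[155:225,215:295];cv2.imwrite("pics/p8.png",cv2.resize(a,None,fx=7,fy=7,interpolation=2))
```

```text
[0.60289824 0.03673429 0.00641148] [-0.02723533  0.38326096 -0.36407445]
```

View pics/p8.png

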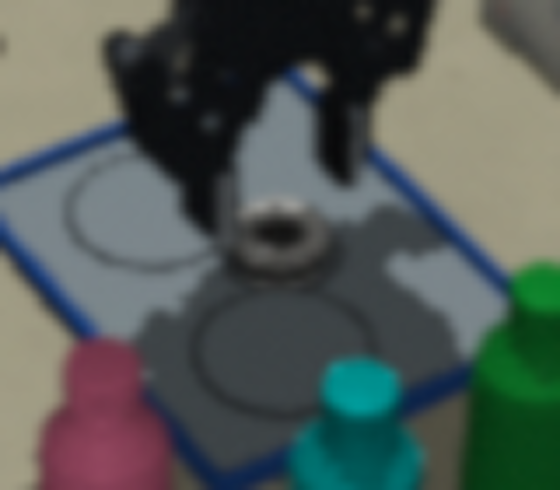

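Fingers flank the ring at crop (225,220) and (345,175), no contact. Close.

Call:
{"method": "move_arm", "body": {"plan": [[[0, 0, 0], [0, 0, 0], 150], [[0, 0, 0], [0, 0, 0], 150], [[0, 0, 0], [0, 0, 0], 150], [[0, 0, 0], [0, 0, 0], 150], [[0, 0, 0], [0, 0, 0], 150]]}}

```text
time: 21.45
eef_pos: [0.6029, 0.0368, 0.0065]
eef_rot: [-179.9, 0.0, 90.0]
contact_force: [-0.2, -0.1, -0.2]
gripper_width: 0.0351
grip_force: 0.0
```

Call:
{"method": "move_arm", "body": {"plan": [[[0, 0, 0], [0, 0, 0], 165], [[0, 0, 0], [0, 0, 0], 165], [[0, 0, 0], [0, 0, 0], 165], [[0, 0, 0], [0, 0, 0], 165]]}}

```text
time: 21.95
eef_pos: [0.603, 0.0368, 0.0065]
eef_rot: [-179.9, 0.0, 90.0]
contact_force: [-0.5, -0.0, 0.6]
gripper_width: 0.0301
grip_force: 0.0
```

Run:
```python
from h import *
a=bot.read_camera("scene")[160:215,220:290];cv2.imwrite("pics/p9.png",cv2.resize(a,None,fx=10,fy=10,interpolation=2))
s=bot.read_state();p=s['eef_pos'];print([proj("scene",np.array(p)+d)-[220,160] for d in(np.zeros(3),np.array([.02,0,0]),np.array([-.02,0,0]))])
```

```text
[array([34.05381692, 31.3600062 ]), array([40.1369388 , 28.44626288]), array([27.8817359 , 34.31635991])]
```

View pics/p9.png

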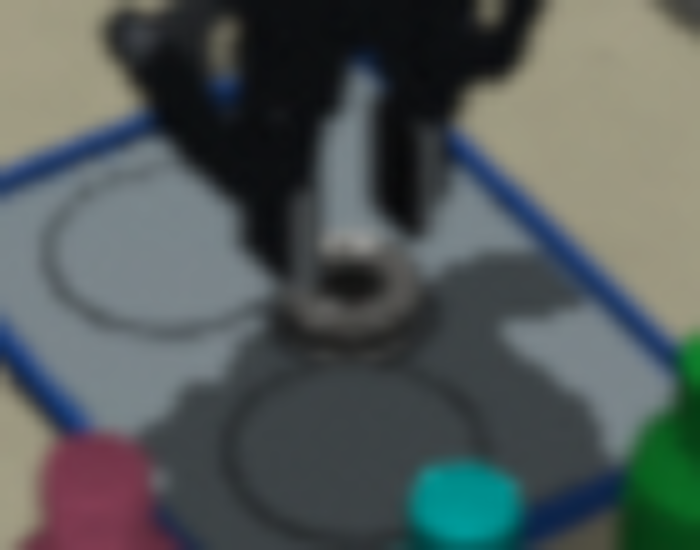

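Fingertips end at crop (300,280)/(405,235), about 18 mm above the TCP projection (340,314), i.e. over the ring top. Reopen and go 12 mm lower.

Call:
{"method": "move_arm", "body": {"plan": [[[0, 0, 0], [0, 0, 0], 105], [[0, 0, 0], [0, 0, 0], 105], [[0, 0, 0], [0, 0, 0], 105], [[0, 0, 0.004], [0, 0, 0], 105], [[0, 0, 0.008], [0, 0, 0], 105], [[0, 0, 0.012], [0, 0, 0], 105], [[0, 0, 0.012], [0, 0, 0], 105]]}}

```text
time: 22.88
eef_pos: [0.6025, 0.0367, -0.0061]
eef_rot: [-179.9, 0.0, 90.0]
contact_force: [0.5, 0.4, 0.4]
gripper_width: 0.0503
grip_force: 0.0
```

Call:
{"method": "move_arm", "body": {"plan": [[[0, 0, 0], [0, 0, 0], 150], [[0, 0, 0], [0, 0, 0], 150], [[0, 0, 0], [0, 0, 0], 150], [[0, 0, 0], [0, 0, 0], 160], [[0, 0, 0], [0, 0, 0], 160]]}}

```text
time: 23.5
eef_pos: [0.6027, 0.0368, -0.0041]
eef_rot: [-179.9, 0.0, 90.0]
contact_force: [-5.2, -0.9, 8.3]
gripper_width: 0.0321
grip_force: 8.8
```

Call:
{"method": "move_arm", "body": {"plan": [[[0, 0, -0.001], [0, 0, 0], 255], [[0, 0, -0.001], [0, 0, 0], 255], [[0, 0, -0.001], [0, 0, 0], 255], [[0, 0, -0.001], [0, 0, 0], 255]]}}

```text
time: 24.0
eef_pos: [0.6039, 0.0368, -0.0032]
eef_rot: [180.0, 0.0, 90.0]
contact_force: [-1.2, -0.1, 7.5]
gripper_width: 0.0001
grip_force: 3.5
```

Run:
```python
from h import *
a=bot.read_camera("scene")[160:215,220:290];cv2.imwrite("pics/p10.png",cv2.resize(a,None,fx=8,fy=8,interpolation=2))
s=bot.read_state();print(s['eef_pos'],s['contact_force'],s['gripper_width'],s['grip_force'])
o=blobs(bot.read_camera("scene"),(243,178,270,200),lambda h:(h[...,2]>140)&(h[...,1]<35),8);print([(np.round(x[0],1),x[1]) for x in o])
```

```text
[ 0.60395859  0.0368016  -0.00323196] [-0.89325418 -0.64199826  6.63384229] -0.0002529275413010265 3.4657637015209275
[]
```

View pics/p10.png

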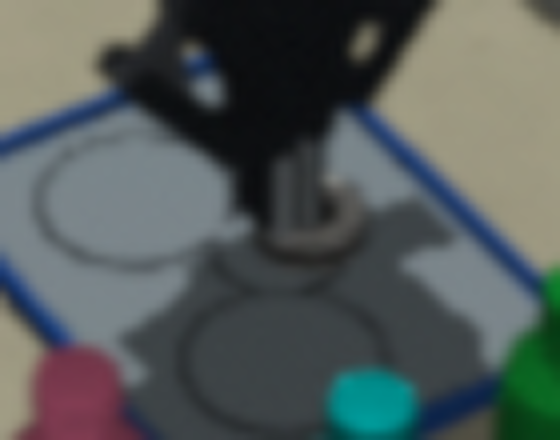

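The grip slipped; the fingers are shut and the ring has moved about 1 cm (centre now ≈ scene (259,188)). Raise and look at where the tips really are.

Call:
{"method": "move_arm", "body": {"plan": [[[0, 0, -0.02], [0, 0, 0], 255], [[0, 0, -0.05], [0, 0, 0], 255], [[0, 0, -0.09], [0, 0, 0], 255], [[0, 0, -0.12], [0, 0, 0], 255], [[0, 0, -0.12], [0, 0, 0], 255]]}}

```text
time: 24.72
eef_pos: [0.6048, 0.0369, 0.1182]
eef_rot: [179.8, -0.0, 90.0]
contact_force: [0.2, -0.4, 0.3]
gripper_width: 0.0001
grip_force: 0.0
```

Run:
```python
from h import *
S=bot.read_camera("scene");s=bot.read_state();p=np.array(s['eef_pos']);a=proj("scene",p);print(p,a,s['eef_rot'],s['contact_force'],s['gripper_width'])
for d in(.01,.02,.03):print(d,proj("scene",p+[0,0,d]))
x,y=int(a[0])-40,int(a[1])-35;c=S[y:y+90,x:x+80];print("origin",x,y)
cv2.imwrite("pics/p11.png",cv2.resize(c,None,fx=6.5,fy=6.5,interpolation=2));cv2.imwrite("pics/S11.png",S)
o=blobs(S,(243,176,272,202),lambda h:(h[...,2]>125)&(h[...,1]<35),8);print([(np.round(x[0],1),x[1]) for x in o])
```

```text
[0.60385123 0.03685222 0.1163381 ] [254.68727653 158.69848625] [1.79972106e+02 2.99088105e-03 9.00100814e+01] [ 0.08819204 -0.09319295 -0.00856305] 0.00014279995776916038
0.01 [254.72381962 155.51880712]
0.02 [254.76081732 152.29957105]
0.03 [254.79827818 149.04003527]
origin 214 123
[(array([259. , 181.3]), array([243, 176,  29,  15, 216])), (array([245.7, 186.1]), array([243, 179,   8,  15,  54])), (array([244.1, 195.6]), array([243, 193,   4,   7,  20]))]
```

View pics/p11.png

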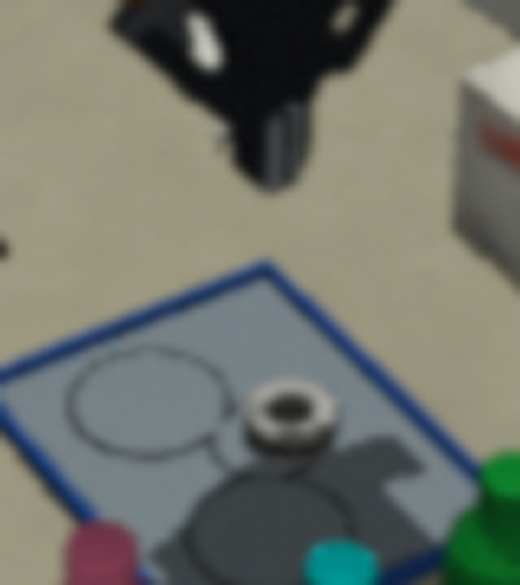

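Tips end at px (256,152) while the reported TCP projects to (254.7,158.7): the tips are really ~20 mm short of it, explaining the shallow grips. The ring lies flat at scene ≈(258.6,186). Clear the view and re-measure.

Call:
{"method": "move_arm", "body": {"plan": [[[0, -0.06, -0.03], [0, 0, 0], 105], [[0.03, -0.12, -0.06], [0, 0, 0], 105], [[0.06, -0.17, -0.08], [0, 0, 0], 105], [[0.08, -0.17, -0.08], [0, 0, 0], 105], [[0.08, -0.17, -0.08], [0, 0, 0], 105]]}}

```text
time: 25.4
eef_pos: [0.4322, 0.1178, 0.1953]
eef_rot: [-179.9, 0.0, 90.2]
contact_force: [0.4, 0.3, 0.0]
gripper_width: 0.0502
grip_force: 0.0
```

```bash
cat > ring.py <<'E'
from h import *
r=lambda v:np.round(v,4).tolist()
def ring(sb,tb,z=.02):
    c={}
    for n,b in(("scene",sb),("top",tb)):
        I=bot.read_camera(n);x0,y0,x1,y1=b;g=cv2.cvtColor(I,cv2.COLOR_BGR2GRAY)[y0:y1,x0:x1]
        G=cv2.resize(g,None,fx=6,fy=6,interpolation=cv2.INTER_CUBIC)
        cv2.imwrite(f"pics/ring_{n}.png",G)
        m=(G>160).astype(np.uint8)
        k,_=cv2.findContours(m,cv2.RETR_EXTERNAL,cv2.CHAIN_APPROX_NONE)
        k=[q for q in k if len(q)>40]
        q=max(k,key=cv2.contourArea);e=cv2.fitEllipse(q);c[n]=(np.array(e[0])+.5)/6-.5+[x0,y0]
        print(n,r(c[n]),r(np.array(e[1])/6),r(onz(n,c[n],z)),len(k))
    print("tri",r(tri(c["scene"],c["top"])))
if __name__=="__main__":
    ring((249,177,269,196),(235,167,258,193));print(bot.read_state()['eef_pos'])
E
python3 ring.py
```

```text
Traceback (most recent call last):
  File "ring.py", line 16, in <module>
    ring((249,177,269,196),(235,167,258,193));print(bot.read_state()['eef_pos'])
    ~~~~^^^^^^^^^^^^^^^^^^^^^^^^^^^^^^^^^^^^^
  File "ring.py", line 12, in ring
    q=max(k,key=cv2.contourArea);e=cv2.fitEllipse(q);c[n]=(np.array(e[0])+.5)/6-.5+[x0,y0]
ValueError: max() iterable argument is empty
```

```bash
sed -i 's/m=(G>160)/th=(np.median(G)+G.max())\/2;print(n,np.median(G),G.max());m=(G>th)/' ring.py; python3 ring.py; python3 -c "
import cv2,numpy as np
a=[cv2.resize(cv2.imread(f'pics/ring_{n}.png'),(390,390)) for n in('scene','top')];cv2.imwrite('pics/p12.png',np.hstack(a))"
```

```text
scene 124.0 162
scene [258.5343, 185.1043] [7.5693, 11.2675] [0.6183, 0.038, 0.02] 2
top 152.0 198
top [244.4566, 177.8125] [11.9983, 12.2556] [0.6142, 0.0363, 0.02] 1
tri [0.6149, 0.0355, 0.0233]
[0.43322634 0.11630613 0.19457106]
```

View pics/p12.png

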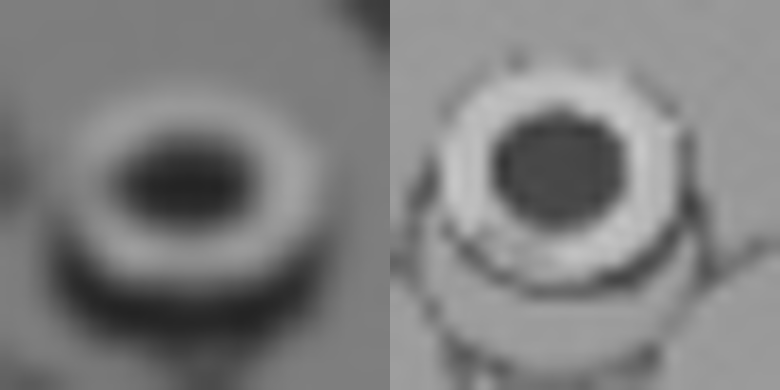

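Ring lies flat at (0.6145, 0.036). Target TCP z ≈ −0.014, so tips sit about 3 mm over the caddy floor.

```bash
python3 go.py D .6145 .037 .04
```

```text
grasp now [0.4333 0.1163 0.2133] t 25.55 q [ 15.   -0.9 -12.6  78.5  -0.  105. ] w 0.0504793906114163
shift [-0.0791  0.1819  0.1727] turn [-0.19  0.05 -0.  ]
```

Call:
{"method": "move_arm", "body": {"plan": [[[-0.02, 0.045, 0.02], [0, 0, 0], 105], [[-0.04, 0.09, 0.05], [0, 0, 0], 105], [[-0.06, 0.135, 0.09], [0, 0, 0], 105], [[-0.0791, 0.1819, 0.12], [0, 0, 0], 105], [[-0.0791, 0.1819, 0.15], [0, 0, 0], 105], [[-0.0791, 0.1819, 0.165], [0, 0, 0], 105], [[-0.0791, 0.1819, 0.165], [0, 0, 0], 105]]}}

```text
time: 26.42
eef_pos: [0.6137, 0.0371, 0.029]
eef_rot: [-179.7, 0.0, 90.0]
contact_force: [-0.1, 1.0, -0.1]
gripper_width: 0.0506
grip_force: 0.0
```

```bash
python3 go.py D .6145 .037 .0047
```

```text
grasp now [0.6137 0.0371 0.0477] t 26.425 q [ 3.5 20.1 -8.6 61.6 -0.  93.5] w 0.05060231057707922
shift [-0.0001  0.0011  0.0429] turn [-0.28  0.02 -0.03]
```

Call:
{"method": "move_arm", "body": {"plan": [[[0, 0.001, 0.015], [-0.2, 0, 0], 105], [[0, 0.001, 0.028], [-0.2, 0, 0], 105], [[0, 0.001, 0.035], [-0.2, 0, 0], 105], [[0, 0.001, 0.039], [-0.2, 0, 0], 105], [[0, 0.001, 0.0425], [-0.2, 0, 0], 105], [[0, 0.001, 0.0425], [-0.2, 0, 0], 105]]}}

```text
time: 27.18
eef_pos: [0.6158, 0.0377, -0.0121]
eef_rot: [179.9, 0.0, 90.0]
contact_force: [-0.5, 0.2, 0.2]
gripper_width: 0.0501
grip_force: 0.0
```

Call:
{"method": "move_arm", "body": {"plan": [[[0, 0, 0], [0, 0, 0], 150], [[0, 0, 0], [0, 0, 0], 150], [[0, 0, 0], [0, 0, 0], 150], [[0, 0, 0], [0, 0, 0], 160], [[0, 0, 0], [0, 0, 0], 160]]}}

```text
time: 27.8
eef_pos: [0.6162, 0.0377, -0.0112]
eef_rot: [179.8, 0.0, 90.0]
contact_force: [-1.3, 0.6, 7.3]
gripper_width: 0.0342
grip_force: 64.8
```

Firm grip (65 N, reading matches 39 mm with compliance). Lift high over the distractor bottles and go to the plate.

Call:
{"method": "move_arm", "body": {"plan": [[[0, 0, -0.02], [0, 0, 0], 255], [[0, 0, -0.06], [0, 0, 0], 255], [[0, 0, -0.11], [0, 0, 0], 255], [[0, 0, -0.15], [0, 0, 0], 255], [[-0.06, -0.02, -0.15], [0, 0, 0], 255], [[-0.12, -0.04, -0.15], [0, 0, 0], 255], [[-0.18, -0.06, -0.15], [0, 0, 0], 255], [[-0.24, -0.08, -0.15], [0, 0, 0], 255]]}}

```text
time: 28.8
eef_pos: [0.5356, -0.2011, 0.1375]
eef_rot: [179.9, 0.0, 90.0]
contact_force: [1.0, -0.6, -1.5]
gripper_width: 0.0342
grip_force: 65.3
```

```bash
python3 go.py D .5197 -.2536 .06; python3 go.py D .5197 -.2536 .029|tail -1
```

```text
grasp now [ 0.5355 -0.2011  0.1562] t 28.8 q [-20.6  12.7  -4.6  72.6   0.   69.4] w 0.03419441366933639
shift [-0.0525 -0.0161  0.0962] turn [0.1  0.01 0.03]
shift [-0.0525 -0.0161  0.1272] turn [0.1  0.01 0.03]
```

Call:
{"method": "move_arm", "body": {"plan": [[[-0.0525, -0.016, 0.02], [0, 0, 0], 255], [[-0.0525, -0.016, 0.05], [0, 0, 0], 255], [[-0.0525, -0.016, 0.08], [0, 0, 0], 255], [[-0.0525, -0.016, 0.105], [0, 0, 0], 255], [[-0.0525, -0.016, 0.115], [0, 0, 0], 255], [[-0.0525, -0.016, 0.12], [0, 0, 0], 255], [[-0.0525, -0.016, 0.12], [0, 0, 0], 255]]}}

```text
time: 29.68
eef_pos: [0.5211, -0.2521, 0.0183]
eef_rot: [179.9, 0.0, 90.0]
contact_force: [-0.4, -0.5, -1.2]
gripper_width: 0.034
grip_force: 65.3
```

```bash
python3 go.py D .5197 -.2536 .029; python3 -c "
from plant import bot;s=bot.read_state();print(s['eef_pos'],s['contact_force'])"
```

```text
grasp now [ 0.5211 -0.2521  0.037 ] t 29.675 q [-25.8  16.6 -15.   58.4   0.   64.1] w 0.03399240196633982
shift [-0.0015 -0.0014  0.008 ] turn [0.14 0.03 0.02]
[ 0.52111756 -0.25207553  0.0183202 ] [-0.38336632 -0.53955499 -1.17154355]
```

Call:
{"method": "move_arm", "body": {"plan": [[[-0.0015, -0.001, 0.004], [0, 0, 0], 255], [[-0.0015, -0.001, 0.0075], [0, 0, 0], 255], [[-0.0015, -0.001, 0.008], [0, 0, 0], 255], [[-0.0015, -0.001, 0.008], [0, 0, 0], 255]]}}

```text
time: 30.18
eef_pos: [0.5198, -0.2535, 0.0099]
eef_rot: [179.9, 0.0, 90.0]
contact_force: [-0.5, 0.3, -2.0]
gripper_width: 0.0342
grip_force: 65.3
```

Call:
{"method": "move_arm", "body": {"plan": [[[0, 0, 0.0012], [0, 0, 0], 255], [[0, 0, 0.0012], [0, 0, 0], 255], [[0, 0, 0.0012], [0, 0, 0], 105], [[0, 0, 0.0012], [0, 0, 0], 105], [[0, 0, 0.0012], [0, 0, 0], 105], [[0, 0, -0.02], [0, 0, 0], 105], [[0, 0, -0.07], [0, 0, 0], 0], [[0, 0, -0.12], [0, 0, 0], 0]]}}

```text
time: 31.18
eef_pos: [0.5191, -0.2533, 0.1309]
eef_rot: [179.9, -0.0, 90.0]
contact_force: [1.1, -0.3, 0.4]
gripper_width: 0.0835
grip_force: 0.0
```

```bash
python3 go.py D .48 -.02 .24 .45 .19 .24
```

```text
grasp now [ 0.5191 -0.2533  0.1496] t 31.175 q [-26.   13.4  -4.5  72.    0.   64. ] w 0.08347023199854578
shift [ 0.2333 -0.039  -0.0904] turn [ 0.06 -0.01  0.01]
shift [ 0.4433 -0.069  -0.0904] turn [ 0.06 -0.01  0.01]
```

Call:
{"method": "move_arm", "body": {"plan": [[[0, 0, -0.05], [0, 0, 0], 0], [[0.06, 0, -0.08], [0, 0, 0], 0], [[0.12, 0, -0.08], [0, 0, 0], 0], [[0.18, 0.005, -0.08], [0, 0, 0], 0], [[0.24, 0.01, -0.08], [0, 0, 0], 0], [[0.3, 0.015, -0.08], [0, 0, 0], 0], [[0.36, 0.02, -0.08], [0, 0, 0], 0], [[0.42, 0.025, -0.08], [0, 0, 0], 0]]}}

```text
time: 32.17
eef_pos: [0.5443, 0.1685, 0.21]
eef_rot: [179.9, 0.0, 90.0]
contact_force: [0.1, -0.2, -0.4]
gripper_width: 0.0856
grip_force: 0.0
```

```bash
python3 - <<'E'
from ring import *
a=proj("scene",np.array([.518,-.255,.04]));b=proj("top",np.array([.518,-.255,.04]));a=a.astype(int);b=b.astype(int)
ring((a[0]-9,a[1]-9,a[0]+10,a[1]+10),(b[0]-9,b[1]-9,b[0]+10,b[1]+10),.04)
T=bot.read_camera("top")
g=[cv2.resize(I[c[1]-25:c[1]+25,c[0]-25:c[0]+25],(390,390),interpolation=2) for I,c in((bot.read_camera("scene"),a),(T,b))]
cv2.imwrite("pics/p13.png",np.hstack(g))
E
python3 go.py D .5445 .280 .16 .5445 .28 .0701
```

```text
scene 85.0 181
scene [302.2828, 270.8095] [12.6763, 15.465] [0.5201, -0.2545, 0.04] 1
top 114.0 215
top [363.9747, 214.629] [12.8139, 13.5051] [0.5174, -0.255, 0.04] 1
tri [0.5183, -0.2551, 0.0417]
grasp now [0.544  0.1677 0.2282] t 32.375 q [ 1.72e+01  1.20e+01  3.60e+00  8.15e+01 -1.00e-01  1.07e+02] w 0.08518887629689731
shift [0.1124 0.0006 0.0681] turn [0.08 0.04 0.16]
shift [0.1125 0.0005 0.158 ] turn [0.08 0.04 0.16]
```

View pics/p13.png

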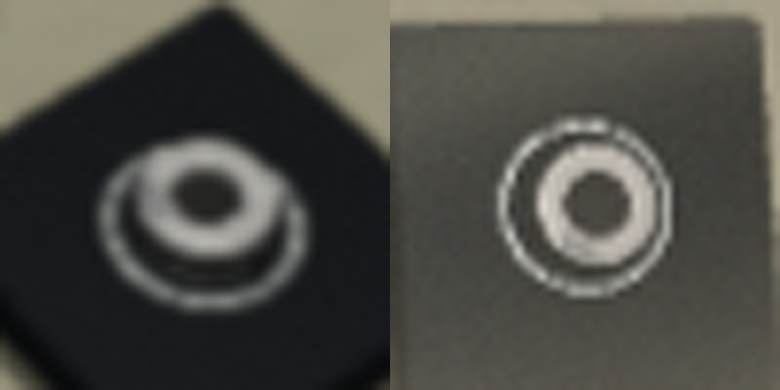

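Ring sits concentric in the circle (0.5183, −0.2551). Now the amber bottle, gripping 12 mm lower than before.

Call:
{"method": "move_arm", "body": {"plan": [[[0.056, 0, 0.02], [0, 0, 0], 0], [[0.1125, 0.0005, 0.03], [0, 0, 0.1], 0], [[0.1125, 0.0005, 0.06], [0, 0, 0.1], 0], [[0.1125, 0.0005, 0.1], [0, 0, 0.1], 0], [[0.1125, 0.0005, 0.135], [0, 0, 0.1], 0], [[0.1125, 0.0005, 0.158], [0, 0, 0.1], 0], [[0.1125, 0.0005, 0.169], [0, 0, 0.1], 0], [[0.1125, 0.0005, 0.169], [0, 0, 0.1], 0]]}}

```text
time: 33.38
eef_pos: [0.5452, 0.2779, 0.0406]
eef_rot: [179.9, 0.0, 89.8]
contact_force: [0.3, 0.8, -0.3]
gripper_width: 0.0855
grip_force: 0.0
```

Call:
{"method": "move_arm", "body": {"plan": [[[0, 0, 0], [0, 0, 0], 0], [[0, 0, 0], [0, 0, 0], 255], [[0, 0, 0], [0, 0, 0], 255], [[0, 0, 0], [0, 0, 0], 255], [[0, 0, 0], [0, 0, 0], 255], [[0, 0, 0], [0, 0, 0], 255], [[0, 0, 0], [0, 0, 0], 255]]}}

```text
time: 34.25
eef_pos: [0.5459, 0.2794, 0.0418]
eef_rot: [179.8, -0.0, 89.9]
contact_force: [0.3, 0.6, 5.4]
gripper_width: 0.0407
grip_force: 61.0
```

```bash
python3 go.py D .5739 -.0059 .16
```

```text
grasp now [0.5458 0.2794 0.0605] t 34.25 q [ 2.710e+01  1.910e+01 -8.300e+00  6.240e+01 -1.000e-01  1.172e+02] w 0.04069697488661749
shift [-0.2852  0.0289 -0.0996] turn [ 0.21 -0.04 -0.09]
```

Call:
{"method": "move_arm", "body": {"plan": [[[0, 0, -0.03], [0, 0, 0], 255], [[0, 0, -0.07], [0, 0, 0], 255], [[0, 0, -0.1], [0, 0, 0], 255], [[-0.06, 0.006, -0.1], [0, 0, 0], 255], [[-0.12, 0.012, -0.1], [0, 0, 0], 255], [[-0.18, 0.018, -0.1], [0, 0, 0], 255], [[-0.24, 0.024, -0.1], [0, 0, 0], 255], [[-0.286, 0.028, -0.1], [0, 0, 0], 255]]}}

```text
time: 35.25
eef_pos: [0.5719, -0.0092, 0.1403]
eef_rot: [180.0, 0.0, 89.8]
contact_force: [0.3, -0.3, -0.1]
gripper_width: 0.0411
grip_force: 61.0
```

```bash
python3 go.py D .5736 -.0065 .0675
```

```text
grasp now [ 0.5719 -0.0092  0.159 ] t 35.25 q [-0.9 12.7 -4.2 73.1 -0.  89.2] w 0.041071218405235435
shift [0.0028 0.0016 0.0915] turn [ 0.04  0.01 -0.15]
```

Call:
{"method": "move_arm", "body": {"plan": [[[0, 0, 0.03], [0, 0, 0], 255], [[0, 0, 0.06], [0, 0, 0], 255], [[0, 0, 0.08], [0, 0, 0], 255], [[0, 0, 0.09], [0, 0, 0], 255], [[0, 0, 0.094], [0, 0, 0], 255], [[0, 0, 0.094], [0, 0, 0], 255], [[0, 0, 0.094], [0, 0, 0], 255]]}}

```text
time: 36.12
eef_pos: [0.5732, -0.007, 0.0478]
eef_rot: [179.8, 0.0, 89.9]
contact_force: [0.5, -0.4, -1.2]
gripper_width: 0.0411
grip_force: 61.0
```

```bash
python3 go.py D .5736 -.0065 .0628; python3 -c "
from plant import bot;s=bot.read_state();print(s['eef_pos'],s['contact_force'])"; python3 am.py
```

```text
grasp now [ 0.5732 -0.007   0.0665] t 36.125 q [ -0.7  14.9 -13.3  61.7  -0.   89.4] w 0.041133240913560624
shift [0.0005 0.0004 0.0037] turn [ 0.19  0.01 -0.09]
[ 0.57323093 -0.00700734  0.04777457] [ 0.4961555  -0.3957787  -1.16038069]
[256.59 196.93] [249 186  15  24 264]
```

Call:
{"method": "move_arm", "body": {"plan": [[[0.0005, 0.0005, 0.002], [0, 0, 0], 255], [[0.0005, 0.0005, 0.004], [0, 0, 0], 255], [[0.0005, 0.0005, 0.004], [0, 0, 0], 255], [[0.0005, 0.0005, 0.004], [0, 0, 0], 0], [[0.0005, 0.0005, 0.004], [0, 0, 0], 0], [[0.0005, 0.0005, 0.004], [0, 0, 0], 0], [[0.0005, 0.0005, 0.004], [0, 0, 0], 0], [[0.0005, 0.0005, 0.004], [0, 0, 0], 0]]}}

```text
time: 37.17
eef_pos: [0.5732, -0.0065, 0.0429]
eef_rot: [179.9, 0.0, 89.9]
contact_force: [0.1, 0.3, -0.1]
gripper_width: 0.0854
grip_force: 0.0
```

```bash
python3 am.py; python3 go.py D .5736 -.0065 .0628
```

```text
[256.78 196.74] [249 186  15  24 279]
grasp now [ 0.5731 -0.0065  0.0616] t 37.225 q [ -0.7  15.1 -13.6  61.2  -0.   89.4] w 0.08528164227586837
shift [ 0.0001  0.0005 -0.0012] turn [ 0.1   0.01 -0.1 ]
```

Amber body centroid back within 0.2 px. Lift and reorient for spirit.

Call:
{"method": "move_arm", "body": {"plan": [[[0, 0, -0.05], [0, 0, 0], 0], [[0, 0, -0.1], [0, 0, 0], 0], [[0, 0, -0.15], [0, 0, 0], 0], [[0.02, -0.03, -0.18], [0, 0, -10], 0], [[0.05, -0.06, -0.18], [0, 0, -20], 0], [[0.08, -0.09, -0.18], [0, 0, -30], 0], [[0.11, -0.12, -0.18], [0, 0, -40], 0], [[0.14, -0.14, -0.18], [0, 0, -50], 0]]}}

```text
time: 38.22
eef_pos: [0.4318, 0.1344, 0.223]
eef_rot: [179.9, 0.1, 140.2]
contact_force: [-0.1, 0.1, 0.0]
gripper_width: 0.0857
grip_force: 0.0
```

```bash
python3 am.py 244 180 272 212; sed -i 's/"grasp now"/"tcp",np.round(s["eef_pos"],4),"grasp now"/' go.py; python3 go.py T .4485 .2 .2177
```

```text
[256.03 193.16] [248 180  16  30 373]
tcp [0.4301 0.1369 0.2231] grasp now [0.43   0.1368 0.2418] t 38.275 q [17.6 -0.8 -9.  81.7  0.1 56.9] w 0.08511771737038629
shift [0.0132 0.0708 0.015 ] turn [-20.42 -57.51 -35.68]
```

Call:
{"method": "move_arm", "body": {"plan": [[[0.002, 0.01, 0], [-2.9, -8.2, -5.1], 0], [[0.004, 0.02, 0], [-5.8, -16.4, -10.2], 0], [[0.006, 0.03, 0], [-8.7, -24.6, -15.3], 0], [[0.008, 0.04, 0], [-11.6, -32.8, -20.4], 0], [[0.01, 0.05, 0], [-14.5, -41, -25.5], 0], [[0.012, 0.06, 0], [-17.4, -49.2, -30.6], 0], [[0.013, 0.071, 0], [-20.4, -57.5, -35.7], 0], [[0.013, 0.071, 0], [-20.4, -57.5, -35.7], 0]]}}

```text
time: 39.28
eef_pos: [0.4654, 0.1941, 0.2155]
eef_rot: [-179.1, 59.6, -179.9]
contact_force: [0.1, -1.2, -0.5]
gripper_width: 0.0855
grip_force: 0.0
```

```bash
python3 go.py T .4485 .2824 .2177 .4485 .2824 .0977
```

```text
tcp [0.4654 0.1941 0.2155] grasp now [0.4493 0.1944 0.225 ] t 39.275 q [ 46.2 -31.6 -57.1  15.2 -39.2  28.1] w 0.08545498056029231
shift [0.0065 0.0884 0.0017] turn [-0.83 -0.38  0.03]
shift [0.11   0.0893 0.0624] turn [-0.83 -0.38  0.03]
```

Call:
{"method": "move_arm", "body": {"plan": [[[0.003, 0.045, 0], [-0.4, -0.2, 0], 0], [[0.006, 0.0885, 0.0017], [-0.8, -0.4, 0], 0], [[0.006, 0.0885, 0.0017], [-0.8, -0.4, 0], 0], [[0.03, 0.089, 0.015], [-0.8, -0.4, 0], 0], [[0.055, 0.089, 0.03], [-0.8, -0.4, 0], 0], [[0.085, 0.089, 0.048], [-0.8, -0.4, 0], 0], [[0.11, 0.0893, 0.0624], [-0.8, -0.4, 0], 0], [[0.11, 0.0893, 0.0624], [-0.8, -0.4, 0], 0]]}}

```text
time: 40.28
eef_pos: [0.4695, 0.2845, 0.0947]
eef_rot: [179.8, 60.2, 179.7]
contact_force: [-0.3, -0.7, -0.1]
gripper_width: 0.0852
grip_force: 0.0
```

```bash
python3 go.py T .4485 .2824 .0977
python3 - <<'E'
from sp import *
spirit((115,225,145,265),(135,105,165,135))
E
```

```text
tcp [0.4695 0.2845 0.0947] grasp now [0.4533 0.2845 0.1039] t 40.275 q [ 55.9 -10.8 -62.8  -6.3 -46.1  36.5] w 0.08516770172449102
shift [ 0.0079 -0.0021 -0.0011] turn [-0.14  0.22 -0.17]
top [128.7075, 250.7358] 106 scene [147.8391, 125.5057] [142 118  12  13  87] X [0.4349, 0.2811, 0.1453]
```

Call:
{"method": "move_arm", "body": {"plan": [[[0.005, -0.002, 0.003], [0, 0.2, 0], 0], [[0.005, -0.002, 0.003], [0, 0.2, 0], 0], [[0.005, -0.002, 0.003], [0, 0.2, 0], 255], [[0.005, -0.002, 0.003], [0, 0.2, 0], 255], [[0.005, -0.002, 0.003], [0, 0.2, 0], 255], [[0.005, -0.002, 0.003], [0, 0.2, 0], 255], [[0.005, -0.002, 0.003], [0, 0.2, 0], 255], [[0.005, -0.002, 0.003], [0, 0.2, 0], 255]]}}

```text
time: 41.38
eef_pos: [0.4696, 0.2835, 0.0909]
eef_rot: [179.4, 60.3, 179.4]
contact_force: [-1.2, -1.3, 5.5]
gripper_width: 0.0532
grip_force: 62.5
```

Run:
```python
from sp import *
spirit((115,225,145,265),(135,105,165,135))
s=bot.read_state();print(s['eef_pos'],s['eef_rot'],s['contact_force'],s['gripper_width'],s['grip_force'])
```

```text
top [127.8774, 250.0377] 106 scene [148.2174, 125.2609] [143 117  11  14  92] X [0.4366, 0.2832, 0.1442]
[0.46958434 0.28348776 0.09089456] [179.4389456   60.28827375 179.40049121] [-0.62820971 -2.21022726  5.33818473] 0.05305084849909528 62.50123457146401
```

Call:
{"method": "move_arm", "body": {"plan": [[[-0.02, 0, -0.012], [0, 0, 0], 255], [[-0.04, 0, -0.023], [0, 0, 0], 255], [[-0.061, 0, -0.035], [0, 0, 0], 255], [[-0.075, -0.04, -0.011], [0, 0, 0], 255], [[-0.089, -0.08, 0.013], [0, 0, 0], 255], [[-0.103, -0.12, 0.037], [0, 0, 0], 255], [[-0.117, -0.16, 0.061], [0, 0, 0], 255], [[-0.13, -0.2, 0.085], [0, 0, 0], 255]]}}

```text
time: 42.48
eef_pos: [0.6069, 0.0816, 0.1583]
eef_rot: [179.5, 60.1, 179.6]
contact_force: [0.3, 1.3, -1.4]
gripper_width: 0.0528
grip_force: 63.6
```

```bash
python3 go.py T .5924 .0835 .1423 .5924 .0835 .1073
python3 - <<'E'
from h import *
a=bot.read_camera("scene")[70:230,170:330];b=bot.read_camera("top")[130:250,180:300]
cv2.imwrite("pics/p14.png",np.hstack([cv2.resize(a,(400,400),interpolation=2),cv2.resize(b,(400,400),interpolation=2)]))
E
```

```text
tcp [0.6069 0.0816 0.1583] grasp now [0.5907 0.0816 0.1676] t 42.475 q [ 13.7 -18.4 -62.2 -13.2 -11.8   7.2] w 0.052756847826134386
shift [0.0211 0.0018 0.0141] turn [ 0.12  0.08 -0.21]
shift [0.0515 0.0016 0.0316] turn [ 0.12  0.08 -0.21]
```

I have gone over the 14-picture limit (17 viewed), so I'll use only numeric measurements from here on.

Call:
{"method": "move_arm", "body": {"plan": [[[0.015, 0.001, 0.009], [0, 0, -0.2], 255], [[0.03, 0.0015, 0.018], [0, 0, -0.2], 255], [[0.043, 0.0015, 0.027], [0, 0, -0.2], 255], [[0.0515, 0.0015, 0.0315], [0, 0, -0.2], 255], [[0.0515, 0.0015, 0.0315], [0, 0, -0.2], 255], [[0.0515, 0.0015, 0.0315], [0, 0, -0.2], 255]]}}

```text
time: 43.32
eef_pos: [0.6093, 0.085, 0.1]
eef_rot: [179.8, 60.2, 179.9]
contact_force: [-0.6, -0.1, -1.4]
gripper_width: 0.0527
grip_force: 63.9
```

```bash
python3 sp.py; python3 go.py T .5924 .0835 .1019
```

```text
top [220.3625, 184.5625] 80 scene [234.6289, 140.8247] [229 132  11  15  97] X [0.5759, 0.0842, 0.1544]
0.053326564665703284 63.87197504969663 [0.60951712 0.08490691 0.10063489]
tcp [0.6095 0.0849 0.1006] grasp now [0.5933 0.0849 0.1099] t 43.425 q [ 14.2 -10.9 -67.2 -25.9 -12.3   7.2] w 0.053326564665703284
shift [ 0.0075 -0.0014  0.0032] turn [ 0.08  0.29 -0.06]
```

Call:
{"method": "move_arm", "body": {"plan": [[[0.002, -0.001, 0.001], [0, 0, 0], 255], [[0.004, -0.001, 0.002], [0, 0, 0], 255], [[0.006, -0.001, 0.0033], [0, 0, 0], 255], [[0.006, -0.001, 0.0033], [0, 0, 0], 255]]}}

```text
time: 43.92
eef_pos: [0.6092, 0.0836, 0.093]
eef_rot: [179.9, 60.2, 179.9]
contact_force: [0.2, 0.1, -1.0]
gripper_width: 0.0531
grip_force: 63.9
```

```bash
python3 sp.py; python3 -c "
from plant import bot;s=bot.read_state();print(s['contact_force'],s['eef_rot'])"
```

```text
top [221.3494, 185.5542] 83 scene [234.766, 143.6489] [229 135  11  15  94] X [0.575, 0.0826, 0.1471]
0.052930879290630915 63.92046914988896 [0.60917588 0.08363413 0.09295257]
[ 0.49203898 -0.768743   -0.26696263] [179.86819491  60.2383288  179.90330139]
```

Call:
{"method": "move_arm", "body": {"plan": [[[0.0005, 0.0005, 0.001], [0, 0, 0], 255], [[0.0005, 0.0005, 0.001], [0, 0, 0], 255], [[0.0005, 0.0005, 0.001], [0, 0, 0], 0], [[0.0005, 0.0005, 0.001], [0, 0, 0], 0], [[0.0005, 0.0005, 0.001], [0, 0, 0], 0], [[0.0005, 0.0005, 0.001], [0, 0, 0], 0], [[0.0005, 0.0005, 0.001], [0, 0, 0], 0]]}}

```text
time: 44.9
eef_pos: [0.6096, 0.0842, 0.0917]
eef_rot: [179.9, 60.2, 179.9]
contact_force: [0.6, 0.1, -0.3]
gripper_width: 0.0851
grip_force: 0.0
```

```bash
python3 sp.py
```

```text
top [222.2143, 184.7738] 84 scene [235.8444, 143.7889] [232 135   9  15  90] X [0.5768, 0.0807, 0.147]
0.08541492963057237 0.0 [0.60957885 0.08418061 0.09176018]
```

Call:
{"method": "move_arm", "body": {"plan": [[[-0.02, 0, -0.0116], [0, 0, 0], 0], [[-0.05, 0, -0.029], [0, 0, 0], 0], [[-0.09, 0, -0.052], [0, 0, 0], 0], [[-0.11, 0, -0.07], [0, 0, 0], 0], [[-0.11, 0.05, -0.12], [0, 0, 0], 0], [[-0.1, 0.1, -0.16], [0, 0, 0], 0], [[-0.1, 0.12, -0.16], [0, 0, 0], 0]]}}

```text
time: 45.88
eef_pos: [0.5188, 0.2062, 0.2606]
eef_rot: [179.6, 60.4, 179.8]
contact_force: [-0.1, 0.3, -0.3]
gripper_width: 0.0855
grip_force: 0.0
```

Run:
```python
from sp import *
spirit();T=bot.read_camera("top");S=bot.read_camera("scene")
d=lambda h:(h[...,2]<55)&(h[...,1]<110)
t=[(r(o[0]),o[1].tolist()) for o in blobs(T,(252,178,272,200),d)[:2]];c=[(r(o[0]),o[1].tolist()) for o in blobs(S,(246,164,268,182),d)[:2]];print(t,c)
print("amber",r(tri(c[0][0],t[0][0])),"was .5738 -.0074 .1147")
A=cv2.imread("pics/top0.png");B=cv2.imread("pics/scene0.png")
for n,box in(("tin",(235,240,268,270)),("ind",(140,112,180,152)),("vee",(352,120,380,150))):
    x0,y0,x1,y1=box;sh=cv2.phaseCorrelate(*[cv2.cvtColor(q[y0:y1,x0:x1],cv2.COLOR_BGR2GRAY).astype(np.float32) for q in(A,T)]);print(n,np.round(sh[0],2),round(sh[1],2))
print(bot.read_state()['eef_pos'])
import ring
a=proj("scene",np.array([.518,-.255,.04])).astype(int);b=proj("top",np.array([.518,-.255,.04])).astype(int)
ring.ring((a[0]-9,a[1]-9,a[0]+10,a[1]+10),(b[0]-9,b[1]-9,b[0]+10,b[1]+10),.04)
```

```text
top [221.9367, 185.0] 79 scene [235.8352, 143.6923] [232 135   9  15  91] X [0.5767, 0.0811, 0.1471]
[([263.0294, 190.9412], [256, 186, 12, 9, 34])] [([255.141, 173.0769], [250, 168, 11, 11, 78])]
amber [0.5686, -0.01, 0.1187] was .5738 -.0074 .1147
tin [ 0.07 -0.03] 0.96
ind [-0.07 -0.01] 0.99
vee [0.12 0.03] 0.98
[0.52007206 0.20454533 0.25793153]
scene 86.0 181
scene [302.3195, 270.8051] [12.715, 15.4202] [0.5202, -0.2546, 0.04] 1
top 101.0 191
top [363.9657, 214.6451] [12.8242, 13.4869] [0.5174, -0.2549, 0.04] 1
tri [0.5183, -0.2551, 0.0417]
```

Spirit is within about 2.5 mm of its start, amber within about 1 mm in the scene view, ring concentric, bystanders unmoved.

```bash
python3 -c "
from plant import bot
print(bot.close_job())"
```

```text
the job is handed in; nothing more can be done
None
```

The job is handed in at about 46 s: the ring lies flat in the middle of the white circle (within 1 mm), spirit and amber are back in the caddy about 2.5 mm and 1 mm from where they stood, and the red tin, indicator and V block are unmoved; a first ring grip slipped and pushed it about 1 cm inside the caddy before I regripped it, and I viewed 17 pictures against the limit of 14.

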